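# Clear the bench moulder and set up the next strip

## Task

Get the bench moulder ready for its next strip: raise its hood and prop it open, with the rod swung up into its socket and the hood let down to rest on it, before you reach in. Then clear every wood offcut off the bed into the scrap crate and push the long strip sideways until it lies flat against the guide rail along its whole length; last of all tread the pedal right down to its stop to try the hold-down on the strip, and let it come up again. Leave the hood propped and the other things on the bench where they are.

Things in the scene. Friction and masses are not known exactly. Their poses are not given: they have to be found in the camera images.
- machine: Bench moulder, fixed, blue base 260 mm wide (y), from x = -110 to 130 mm. Origin: on the bench under it; its front faces its -x (to the robot). Steel bed at z = 50 mm under a white hood; side walls (inner faces y = +-122 mm) to z = 74, front lip (x = -103 mm) to 58, rear wall (x = 118 to 130) to 91 mm. The prop rod swings in the plane y = -180 mm, beside the -y wall.
- hood (a joint): Angle of the white hood, 0 shut, 1.5 rad at its stop. 6 mm plate, 260 mm wide, reaching 195 mm from the hinge, with a 20 mm front lip; 0.55 kg. Stiff hinge: let go above 1.36 rad the hood stays, below that it sinks shut; on the prop it reads about 1.1. Raise it to 1.45, let go, swing the rod up to its stop, then lower the hood until the socket sits on the rod's tip.
- hood_hinge (a point): Point on the hood's hinge axis, at machine x = 120, y = 0, z = 95 mm; the axis runs along the machine's y. Swinging the hood moves its parts on arcs about this.
- hood_handle (a point): Middle of the hood's handle: a round steel bar 10 mm thick, 100 mm long, parallel to the hinge, 235 mm from its axis, 40 mm out from the hood's front edge, 3 mm above the plane of the hinge when shut. Free all round between its end stems.
- hood_socket (a point): Seat of the prop rod's tip in the steel socket that sticks out from the hood's right-hand (-y) edge, 130 mm from the hinge axis: a channel open on the hood's underside, between two walls 20 mm apart.
- prop (a joint): Angle of the steel prop rod (10 mm thick, 150 mm from pivot to the centre of its 14 mm round tip; pivot at machine x = 20, y = -180, z = 65 mm, axis along y). 0: lying level, pointing to -x; it swings freely up and back to its stop at 1.85 rad, past upright, where it leans and stays; from before upright it falls back. In the socket about 1.8. 0.1 kg.
- prop_knob (a point): Centre of the black ball knob, 26 mm across, on the prop rod 112 mm from its pivot: take it here. The rod is 10 mm thick; the knob is free by 37 mm towards the machine's wall and open on the other side.
- offcut_a: Wood moulding offcut 62 mm long (its x), 24 mm wide (y), 25 mm high with a rounded top, lying on the bed under the hood with its length roughly along the machine's x. Origin: centre of its underside. May be absent.
- offcut_b: Wood moulding offcut 76 mm long (its x), 24 mm wide (y), 25 mm high with a rounded top, lying on the bed under the hood with its length roughly along the machine's x. Origin: centre of its underside. May be absent.
- offcut_c: Wood moulding offcut 69 mm long (its x), 24 mm wide (y), 25 mm high with a rounded top, lying on the bed under the hood with its length roughly along the machine's x. Origin: centre of its underside. May be absent.
- crate: Low plywood scrap crate, open on top, 140 mm (x) by 155 mm (y), 45 mm high, walls and floor 6 mm thick, fixed. Origin: centre of its underside. It may stand nearer or farther, changing places with the treadle.
- strip: Hardwood strip lying on the bench in front of the guide rail, 200 mm long (its y), 25 mm wide (x), 20 mm high, 0.1 kg, with a 2 mm bead along its top. Origin: centre of its underside.
- strip_end1 (a point): Middle of the strip's +y end face, 10 mm above its underside.
- strip_end2 (a point): Middle of the strip's -y end face, 10 mm above its underside.
- guide: Fixed aluminium guide rail, 280 mm long (y), 30 mm high. Origin: on the bench at the middle of its front face, looking to its -x (to the robot), which the strip must lie against (strip centre line then at x = -12.5 mm). Over its middle is a hold-down shoe (30 mm wide, reaching to x = -23 mm, z = 41 to 54 mm, on a 50 mm post behind) that comes down 19 mm when the pedal is trodden.
- treadle: Base of the treadle, 140 mm (x) by 100 mm (y), fixed. Origin: centre of its underside. The pedal plate is hinged at its far (+x) end at x = 58 mm, 46 mm high, and reaches 125 mm towards -x, 70 mm wide.
- pedal (a joint): Angle of the pedal: 0 up, 0.26 rad fully down at its stop (the tread then 26 mm lower). A spring brings it back up; pressed at the tread it takes 4 N to start and 12 N to hold at the stop.
- pedal_tread (a point): Point on the top face of the pedal plate, 100 mm from its hinge, where to press it; about 53 mm above the bench when up.
- tub: White plastic tub, 96 mm across, 92 mm high; a bystander.
- pot: Yellow pot with a narrow neck, 100 mm across, 150 mm high; a bystander.
- jar_lid: Steel jar lid lying flat, 70 mm across, 12 mm high; a bystander.
- screwdriver: Screwdriver lying on the bench; a bystander.
Not all that is in view belongs to the job. Of the things shaped like the strip, the wooden one is meant.

How it is judged:
On the way, in this order (a step that is already met when the one before it is completed fails the run):
1. the hood rests on the prop rod, let go (value of joint hood between 1.03 and 1.21 rad and value of joint prop above 1.7 rad and contact force between the fingers and anything else below 0.2 N), for 0.5 s.
2. every offcut is in the scrap crate and the strip lies against the rail, with the hood propped (value of joint hood between 1.03 and 1.21 rad and value of joint prop above 1.7 rad and x of offcut_a in the frame of crate between -0.07 and 0.07 m and y of offcut_a in the frame of crate between -0.0775 and 0.0775 m and height (world z) of each of offcut_a, offcut_b, offcut_c below 0.065 m and x of offcut_b in the frame of crate between -0.07 and 0.07 m and y of offcut_b in the frame of crate between -0.0775 and 0.0775 m and x of offcut_c in the frame of crate between -0.07 and 0.07 m and y of offcut_c in the frame of crate between -0.0775 and 0.0775 m and x of each of strip_end1, strip_end2 in the frame of guide above -0.0165 m and y of strip in the frame of guide between -0.07 and 0.07 m and x of strip in the frame of guide below 0 m and angle between strip's own z axis and vertical below 0.1 rad), for 0.3 s.
3. the pedal is down at its stop with the strip against the rail (value of joint pedal above 0.235 rad and value of joint hood between 1.03 and 1.21 rad and value of joint prop above 1.7 rad and x of each of strip_end1, strip_end2 in the frame of guide above -0.0165 m and y of strip in the frame of guide between -0.07 and 0.07 m and x of strip in the frame of guide below 0 m and angle between strip's own z axis and vertical below 0.1 rad), for 0.1 s.
At the end, for the whole second after the job is handed in: The hood rests on the prop (hood 1.03 to 1.21 rad, prop above 1.70); all offcuts lie in the crate; both strip ends are within 4 mm of lying against the rail, its middle within 70 mm of the rail's middle; the pedal, trodden to above 0.235 rad after that, is up again; all at rest (all of step 2 and linear speed of each of offcut_a, offcut_b, offcut_c, strip below 0.02 m/s and value of joint pedal below 0.04 rad and velocity of joint hood between -0.02 and 0.02 rad/s); the robot touches nothing.
It fails at once if an offcut is moved more than 5 cm before the prop is up (value of joint prop below 1.5 rad and distance of any of offcut_a, offcut_b, offcut_c from where it was at the start of the episode above 0.05 m).
It fails at once if a bystander is shifted more than 6 cm (distance of any of tub, pot, jar_lid, screwdriver from where it was at the start of the episode above 0.06 m).
Of offcut_a, offcut_b, offcut_c only 2 to 3 are there at a start; the rules pass over those that are not, and their reading is None.
At some moment in a run one of strip may be knocked a few centimetres aside while the robot is not near it.
Once in a run the grip may slacken for a moment while it holds something.
It also fails if it takes over 210 s, if anything falls off the work surface, if the arm or the gripper's body presses on something with over 40 N, if the wrist force passes 120 N, or if a joint passes its speed limit or range.

## Robot

A 7-joint arm with a two-finger parallel gripper is mounted at the origin on the work surface. World frame = base frame: x ahead of the robot, y to its left, z up, the work surface at z = 0. Lengths are in m, angles in rad, forces in N, time in s.
With the tool pointing down it reaches from about 0.4 to 0.925 m from the base axis. Payload 4.1 kg.
Tool frame: the origin (TCP) lies midway between the tips of the shut fingers; the grasp point (between the pads) lies 19 mm behind it; z points along the fingers, y is the direction in which the jaws open and shut (so a half turn about z gives the same grasp; the last joint's range is limited). The gripper opens to 85 mm and grips with 20 to 120 N. Pads are 22 mm wide; open, the fingers measure 114 mm over their backs; the gripper's body (76 mm by 85 mm) begins 54 mm behind the grasp point. The pads swing forward as they close: fully open they stand 13 mm farther back than shut.
Start: joints at [-1.41, 0.398, 0.045, 1.537, -0.019, 1.207, -0.051], TCP at [0.167, 0.628, 0.231] pointing down, gripper open.
Joint ranges: [-2.82, 2.82], [-0.49, 2.23], [-1.37, 1.46], [0, 2.46], [-1.36, 4.5], [0.23, 2], [-2.94, 2.94]. Speed limits (rad/s): [2.57, 2.57, 3.14, 3.14, 3.14, 3.14, 3.14].

## Interface

Orientations are given as a rotation vector (axis times angle).
In Python, from workcell import * gives the robot as it stands.
- The arm moves only by the tool drive_tool, never from a script. Its arguments are lists of equal length, an entry for each row: "linear": the shift along the tool's x, y, z in mm, a list of three; "turn": the turn about the tool's z in degrees; "hand": the closure, from 0 (fully open) to 1 (shut). In form: {"linear": [[x, y, z], ...], "turn": [turn, ...], "hand": [hand, ...]}. A call has 1 to 10 rows; each row is the pose to reach, as a shift and turn from the pose commanded when the call began, along the tool's axes at that moment; what a row does not reach only later rows make up. A row lasts 1/10 s, in which the tool goes at most 50 mm and 8.59 degrees, less where a joint would pass 70% of its speed; a pose out of reach is approached as far as the arm can. A call with a gripper value outside its range is refused whole. The fingers move at their own pace and stop on an object; the grip force is fixed at half the most. Time passes only in rows, so rows that repeat a pose let the fingers close. It gives the time, the measured TCP pose, the force and the opening at its end, in the units of the state.
- observe(): the state, without advancing time (a new reading comes with each control period).
- grab_frame(name): name is "scene" or "top" or "wrist"; returns the picture (480x640x3 uint8, red, green, blue); there is no depth.
- calibration(name): a dict with "fx", "fy", "cx", "cy" (pixels), "k1" (the pictures are not rectified: a ray, as slopes to the right and down, at radius r is drawn at 1 + k1 r^2 times it, then the intrinsics apply), "world_from_camera" (4x4, takes a point from camera to world coordinates). Camera axes: x right, y up, looking along -z (the intrinsics and any distortion apply to the point x, -y, -z); pixel columns grow to the right and rows downward; lengths in m; the calibration is good to about 2 mm. A picture is of the moment at which its call begins: read the wrist's pose just before it. calibration takes no time and is no camera call; for the wrist camera it gives the pose at the moment of the call.
- finish_job(): hands the job in, once; it reports no verdict.
Trained networks look in the newest picture that a camera, given by its name, has taken for a name from the list of things; names that differ only in an ending like _2 or _b are one class to them, and where a whole thing is asked for, a point or a joint stands for the part that bears it (a point fixed in the world has none). Each returns a list of dicts, best first, with "conf" (0 to 1); they miss things now and then, are a little off and sometimes report something else, mostly with a low value. They report only what shows in the picture. A call takes as long as a camera call. They do not tell look-alikes from the thing itself.
- find_in(thing, camera): "at" ([column, row] as shares, 0 to 1, of the picture: columns of its width, rows of its height, amid what is visible of it).
The state is a dict: "t": time; "q": joint angles; "qvel": joint speeds; "tau": joint torques, N m; "ee_pos": TCP position; "eef_rot": TCP orientation; "force": force on the tool from outside, world axes, zero at the start; "ft_torque": the same for the moment, N m; "opening": finger opening in m.
Only numpy, scipy, OpenCV 4.12 (cv2) and the standard library are available. Lean on these libraries where they do the work, as an engineer would, in place of code of your own. Each camera call takes 0.05 s, during which the arm holds its last target. There are 200 camera calls.

## Working session

There is one attempt and no reset: what is moved stays moved. The work goes in short steps, Python scripts to look and compute and a tool call to move; the robot and the scene stay as the last step left them, time stands still between calls to the robot, and variables do not carry over. Pictures are saved under pics/ and viewed, about 12 in all and at most 16, crops included, and the job is handed in when it is done.

Besides the shell and the picture viewer there is one more tool, called after ">>>" by a JSON object that holds its "fn" and its "kwargs". drive_tool: Moves the arm, as the interface text tells. Its arguments: {"type":"object","properties":{"linear":{"type":"array","items":{"type":"array","items":{"type":"number"}}},"turn":{"type":"array","items":{"type":"number"}},"hand":{"type":"array","items":{"type":"number"}}},"required":["linear","turn","hand"]}

```bash
mkdir -p pics; ls; cat > h.py <<'E'
from workcell import *
import numpy as np, cv2
from scipy.spatial.transform import Rotation as R
def px2w(name,u,v,z,cal=None):
    c=cal or calibration(name); a=np.array([(u-c['cx'])/c['fx'],(v-c['cy'])/c['fy']])
    s=a.copy()
    for _ in range(20): s=a/(1+c['k1']*(s@s))
    T=np.array(c['world_from_camera']); d=T[:3,:3]@np.array([s[0],-s[1],-1]); o=T[:3,3]
    return o+d*(z-o[2])/d[2]
def w2px(name,p,cal=None):
    c=cal or calibration(name); T=np.array(c['world_from_camera'])
    q=T[:3,:3].T@(np.array(p)-T[:3,3]); s=np.array([q[0],-q[1]])/-q[2]
    s=s*(1+c['k1']*(s@s)); return np.array([s[0]*c['fx']+c['cx'],s[1]*c['fy']+c['cy']])
def save(name,f):
    im=grab_frame(name); cv2.imwrite('pics/'+f,cv2.cvtColor(im,cv2.COLOR_RGB2BGR)); return im
E
python3 - <<'E'
from h import *
o=observe(); print(o)
save('scene','s1.png'); save('top','t1.png')
for n in ['scene','top','wrist']:
    c=calibration(n); print(n,c['fx'],c['k1'],np.round(c['world_from_camera'],3).tolist())
for n in ['machine','hood_handle','hood_socket','prop_knob','offcut_a','crate','strip','strip_end1','strip_end2','guide','treadle','pedal_tread','tub','pot','jar_lid','screwdriver']:
    print(n,[(round(d['conf'],2),round(d['at'][0]*640),round(d['at'][1]*480)) for d in find_in(n,'top')][:4])
E
```

```text
pics
{'t': 0.0, 'q': array([-1.40999766,  0.39915615,  0.04502506,  1.53786765, -0.01871737,
        1.2069029 , -0.05069052]), 'qvel': array([ 4.39754209e-05, -1.77246869e-04, -5.16719454e-04, -1.12858447e-03,
        8.36960856e-04, -3.76864105e-04, -7.28772133e-04]), 'tau': array([ 8.46344392e-04, -4.75115347e+01,  1.36519834e+00, -2.54229569e+01,
        1.16970480e-02,  9.34401382e-03, -5.49654509e-07]), 'ee_pos': array([0.16678253, 0.62758733, 0.23029194]), 'eef_rot': array([-4.06733546e-01, -3.11501293e+00,  2.99639173e-03]), 'force': array([ 1.25624564, -0.46149491,  0.13080879]), 'ft_torque': array([-0.0076063 , -0.0293691 ,  0.01752504]), 'opening': 0.08550054701496076}
scene 526.640667246485 -0.021507088293766127 [[-0.733, -0.531, 0.425, 0.983], [0.68, -0.557, 0.477, 0.446], [-0.016, 0.638, 0.77, 0.858], [0.0, 0.0, 0.0, 1.0]]
top 621.5718702727216 -0.03502983375340099 [[0.029, 0.992, -0.12, 0.37], [-1.0, 0.029, -0.003, -0.047], [0.0, 0.12, 0.993, 1.305], [0.0, 0.0, 0.0, 1.0]]
wrist 341.3837160466564 0.003763855649512733 [[0.257, -0.933, -0.252, 0.103], [0.966, 0.248, 0.069, 0.644], [-0.003, -0.261, 0.965, 0.373], [0.0, 0.0, 0.0, 1.0]]
machine [(0.56, 149, 213)]
hood_handle [(0.91, 156, 214)]
hood_socket [(0.57, 154, 216)]
prop_knob [(0.94, 252, 222), (0.46, 157, 215)]
offcut_a []
crate [(0.95, 431, 308), (0.38, 356, 185)]
strip [(0.81, 168, 368), (0.55, 347, 221)]
strip_end1 [(0.62, 169, 369), (0.58, 346, 220)]
strip_end2 [(0.62, 169, 369), (0.58, 346, 220)]
guide [(0.61, 357, 184)]
treadle [(0.7, 479, 234)]
pedal_tread [(0.85, 479, 233)]
tub [(0.65, 271, 97)]
pot [(0.79, 339, 114)]
jar_lid [(0.85, 282, 304)]
screwdriver [(0.64, 439, 164), (0.4, 340, 115)]
```

View pics/t1.png

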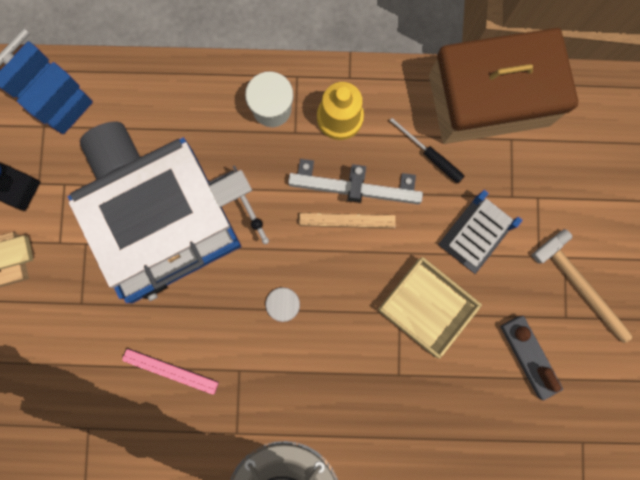

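View pics/s1.png

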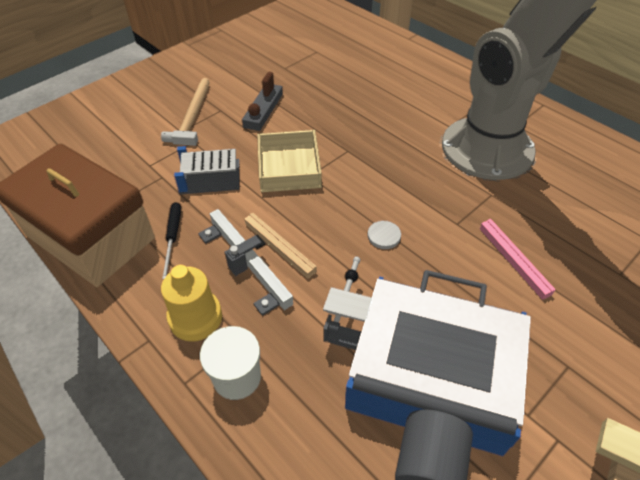

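The top view shows the machine at about (155,215), the handle near (175,262), the prop knob at (257,223), the wooden strip at (347,220), the rail from (289,180) to (421,197), the crate at (430,307) and the treadle at (479,233). Look-alikes for the strip are the pink bar at (169,369) and the rail itself. The wooden one at (347,220) is the one I want. Next I'll view one close crop.

```bash
python3 - <<'E'
import cv2,numpy as np
t=cv2.imread('pics/t1.png')
a=cv2.resize(t[110:310,60:280],None,fx=2.7,fy=2.7,interpolation=cv2.INTER_CUBIC)[:540]
b=cv2.resize(t[150:250,280:500],None,fx=2.7,fy=2.7,interpolation=cv2.INTER_CUBIC)
cv2.imwrite('pics/c1.png',cv2.resize(t[110:310,60:280],(660,600),interpolation=cv2.INTER_CUBIC))
E
```

```text
(no output)
```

View pics/c1.png

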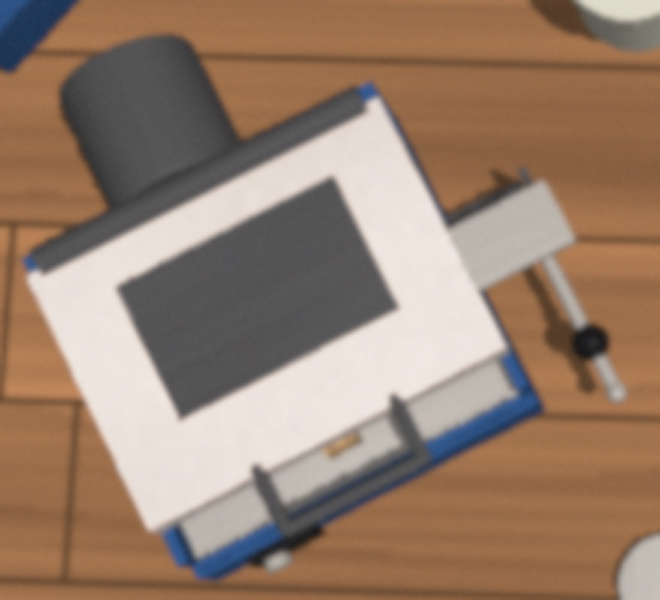

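The crop shows the handle bar ending at about (155,284) and (200,262) in full-frame pixels, the knob at (257,224) and the hood front corners at (110,287) and (228,227). An offcut end peeks out at (174,258).

```bash
cat > fit.py <<'E'
from h import *
from scipy.optimize import least_squares
cal=calibration('top')
L=[((-115,50,98),(155,284)),((-115,-50,98),(200,261.7)),((-92,-180,65),(256.7,223.7)),((-130,-180,65),(265.3,241)),((-75,130,100),(110,286.7)),((-75,-130,100),(228.3,226.7))]
def f(p):
    c,s=np.cos(p[2]),np.sin(p[2]);r=[]
    for l,u in L:
        l=np.array(l)/1e3
        r+=list(w2px('top',[p[0]+c*l[0]-s*l[1],p[1]+s*l[0]+c*l[1],l[2]],cal)-u)
    return r
s=least_squares(f,[0.5,0.3,0.4],loss='soft_l1'); print(s.x.round(4),np.degrees(s.x[2]),np.round(s.fun,1))
x,y,a=s.x;c,sn=np.cos(a),np.sin(a)
m=lambda l:[x+c*l[0]-sn*l[1],y+sn*l[0]+c*l[1],l[2]]
for n,l in dict(hinge=(.12,0,.095),handle=(-.115,0,.098),knob=(-.092,-.18,.065),pivot=(.02,-.18,.065)).items(): print(n,np.round(m(l),4))
E
python3 fit.py
python3 - <<'E'
from h import *
g=lambda u,v,z:px2w('top',u,v,z).round(3)
print('crate corners',[g(*p,.045) for p in [(422,258),(481,304),(438,356),(377,308)]])
print('tread',g(479,233,.053),'strip ends',g(299,219,.02),g(396,221,.02),'rail',g(289,186,.03),g(421,202,.03))
print('lid',g(282,304,.012),'tub',g(271,90,.09),'pot',g(342,100,.15),'wrist R',R.from_rotvec(observe()['eef_rot']).as_matrix().round(3))
E
```

```text
[0.5456 0.2715 0.506 ] 28.992982175596076 [-0.   1.7  1.   0.5  0.   0.3 -0.1 -0.4 -1.1 -0.5  0.2 -1.4]
hinge [0.6506 0.3297 0.095 ]
handle [0.445  0.2158 0.098 ]
knob [0.5524 0.0695 0.065 ]
pivot [0.6503 0.1237 0.065 ]
crate corners [array([ 0.495, -0.268,  0.045]), array([ 0.405, -0.389,  0.045]), array([ 0.299, -0.302,  0.045]), array([ 0.391, -0.178,  0.045])]
tread [ 0.549 -0.383  0.053] strip ends [ 0.572 -0.014  0.02 ] [ 0.574 -0.217  0.02 ] rail [0.64  0.009 0.03 ] [ 0.614 -0.268  0.03 ]
lid [0.394 0.015 0.012] tub [0.825 0.049 0.09 ] pot [ 0.786 -0.093  0.15 ] wrist R [[-0.966  0.257  0.   ]
 [ 0.257  0.966  0.   ]
 [-0.     0.    -1.   ]]
```

```bash
cat >> h.py <<'E'
M=np.array([0.5456,0.2715]); A=0.506
def m2w(x,y,z):
    c,s=np.cos(A),np.sin(A); return np.array([M[0]+(c*x-s*y)/1e3,M[1]+(s*x+c*y)/1e3,z/1e3])
def w2m(p):
    c,s=np.cos(A),np.sin(A); d=np.array(p[:2])-M; return np.array([c*d[0]+s*d[1],-s*d[0]+c*d[1],p[2]])*1e3
def rel(p,yang=None):
    "tool-axis shift (mm) and turn (deg) to world TCP p, with tool y axis heading yang (deg)"
    o=observe(); r=R.from_rotvec(o['eef_rot']).as_matrix()
    d=r.T@(np.array(p)-o['ee_pos'])*1e3
    t=None
    if yang is not None:
        h=np.degrees(np.arctan2(r[1,1],r[0,1])); t=(h-yang+90)%180-90
    return np.round(d,1),None if t is None else round(t,1),round(o['q'][6],2)
E
python3 - <<'E'
from h import *
print(rel(m2w(-115,0,200),29))
E
```

```text
(array([-374.7, -327.2,   31.3]), np.float64(46.1), np.float64(-0.05))
```

>>> {"fn": "drive_tool", "kwargs": {"linear": [[-375, -327, 31], [-375, -327, 31], [-375, -327, 31], [-375, -327, 31], [-375, -327, 31], [-375, -327, 31], [-375, -327, 31], [-375, -327, 31], [-375, -327, 31], [-375, -327, 31]], "turn": [46, 46, 46, 46, 46, 46, 46, 46, 46, 46], "hand": [0, 0, 0, 0, 0, 0, 0, 0, 0, 0]}}

```text
t: 1.9
ee_pos: [0.4464, 0.2141, 0.2006]
eef_rot: [1.592, 2.708, 0.002]
force: [0.6, 0.4, -0.2]
opening: 0.0852
```

>>> {"fn": "drive_tool", "kwargs": {"linear": [[0, 0, 0], [0, 0, 0], [0, 0, 0], [0, 0, 0]], "turn": [0, 0, 0, 0], "hand": [0.4, 0.4, 0.4, 0.4]}}

```text
t: 2.3
ee_pos: [0.4446, 0.2176, 0.2003]
eef_rot: [-1.587, -2.711, -0.001]
force: [-0.6, -0.5, 0.4]
opening: 0.0513
```

```bash
python3 - <<'E'
from h import *
print(w2m(observe()['ee_pos']),rel(m2w(-115,0,98-19),29),observe()['opening'])
cal=calibration('wrist'); print(np.round(cal['world_from_camera'],3).tolist())
save('wrist','w1.png')
for n,z in (('hood_handle',.098),('prop_knob',.065)):
  for d in find_in(n,'wrist'): print(n,d['conf'],w2m(px2w('wrist',d['at'][0]*640,d['at'][1]*480,z,cal)).round(1))
E
```

```text
[-114.47531103    1.77809903  200.31544512] (array([ -1.8,  -0.5, 121.3]), np.float64(0.3), np.float64(0.05)) 0.051310396855481465
[[0.872, -0.472, -0.127, 0.413], [0.489, 0.842, 0.229, 0.275], [-0.001, -0.261, 0.965, 0.343], [0.0, 0.0, 0.0, 1.0]]
hood_handle 0.73 [13.2 38.6 98. ]
```

View pics/w1.png

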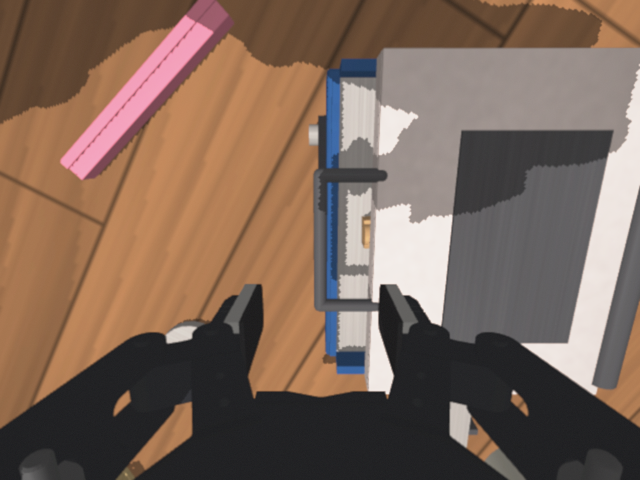

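The wrist view shows the handle bar at column 321, rows 172 to 305, centred between the jaws. An offcut end shows at (367,232).

```bash
python3 - <<'E'
from h import *
for u,v,z in [(320,172,.098),(320,305,.098),(367,232,.075),(327,200,.058)]: print(w2m(px2w('wrist',u,v,z)).round(1))
import math
for t in np.linspace(0,1.47,15): print(round(t,2), round(-115-(120-235*math.cos(t+.0128)),0)*-1, round(-(95+235*math.sin(t+.0128)-98),0))
E
```

```text
[-115.1   50.8   98. ]
[-114.7  -51.6   98. ]
[-76.9   1.9  75. ]
[-109.2   25.2   58. ]
0.0 0.0 -0.0
0.1 2.0 -25.0
0.21 6.0 -49.0
0.32 13.0 -73.0
0.42 22.0 -96.0
0.52 33.0 -117.0
0.63 47.0 -138.0
0.74 63.0 -157.0
0.84 80.0 -174.0
0.94 100.0 -189.0
1.05 121.0 -202.0
1.16 143.0 -213.0
1.26 166.0 -222.0
1.36 190.0 -228.0
1.47 214.0 -231.0
```

>>> {"fn": "drive_tool", "kwargs": {"linear": [[-1, 0, 40], [-1, 0, 80], [-1, 0, 119], [-1, 0, 119], [-1, 0, 119], [-1, 0, 119], [-1, 0, 119], [-1, 0, 119]], "turn": [0, 0, 0, 0, 0, 0, 0, 0], "hand": [0.65, 0.65, 0.65, 0.65, 1, 1, 1, 1]}}

```text
t: 3.25
ee_pos: [0.4457, 0.2152, 0.0825]
eef_rot: [-1.591, -2.708, -0.001]
force: [-3.9, -1.0, 4.8]
opening: 0.0076
```

>>> {"fn": "drive_tool", "kwargs": {"linear": [[0, 1, -12], [0, 2, -25], [0, 4, -38], [0, 6, -49], [0, 9, -61], [0, 13, -73], [0, 17, -85], [0, 22, -96], [0, 27, -107], [0, 33, -117]], "turn": [0, 0, 0, 0, 0, 0, 0, 0, 0, 0], "hand": [1, 1, 1, 1, 1, 1, 1, 1, 1, 1]}}

```text
t: 4.25
ee_pos: [0.4731, 0.2305, 0.1993]
eef_rot: [-1.59, -2.706, 0.005]
force: [-7.4, -3.1, 0.2]
opening: 0.0076
```

```bash
python3 - <<'E'
from h import *
o=observe(); p=w2m(o['ee_pos']);print(p.round(1),np.arctan2(p[2]+18-95,120-p[0])-.0128,o['force'],o['opening'])
E
```

```text
[-83.3  -0.7 199.3] 0.5289514926835066 [-7.36014517 -3.11161527  0.24821109] 0.007626400986093648
```

>>> {"fn": "drive_tool", "kwargs": {"linear": [[0, 7, -11], [0, 14, -21], [0, 22, -31], [0, 30, -40], [0, 38, -49], [0, 47, -57], [0, 57, -65], [0, 67, -72], [0, 77, -79], [0, 88, -85]], "turn": [0, 0, 0, 0, 0, 0, 0, 0, 0, 0], "hand": [1, 1, 1, 1, 1, 1, 1, 1, 1, 1]}}

```text
t: 5.25
ee_pos: [0.551, 0.274, 0.2884]
eef_rot: [-1.59, -2.707, -0.002]
force: [-11.2, -3.9, 16.0]
opening: 0.0075
```

>>> {"fn": "drive_tool", "kwargs": {"linear": [[0, 11, -6], [0, 22, -11], [0, 33, -15], [0, 45, -20], [0, 57, -23], [0, 69, -26], [0, 81, -28], [0, 87, -29], [0, 92, -29], [0, 92, -29]], "turn": [0, 0, 0, 0, 0, 0, 0, 0, 0, 0], "hand": [1, 1, 1, 1, 1, 1, 1, 1, 1, 1]}}

```text
t: 6.25
ee_pos: [0.6342, 0.3206, 0.3167]
eef_rot: [1.588, 2.706, 0.012]
force: [-1.9, 0.6, 6.9]
opening: 0.0072
```

```bash
python3 - <<'E'
from h import *
o=observe(); p=w2m(o['ee_pos']);print(p.round(1),np.arctan2(p[2]+18-95,120-p[0])-.0128,o['force'],o['opening'])
save('scene','s2.png')
E
```

```text
[101.3  -0.  316.7] 1.4801647856761133 [-1.85188109  0.59634476  6.91337813] 0.007204053785366943
```

View pics/s2.png

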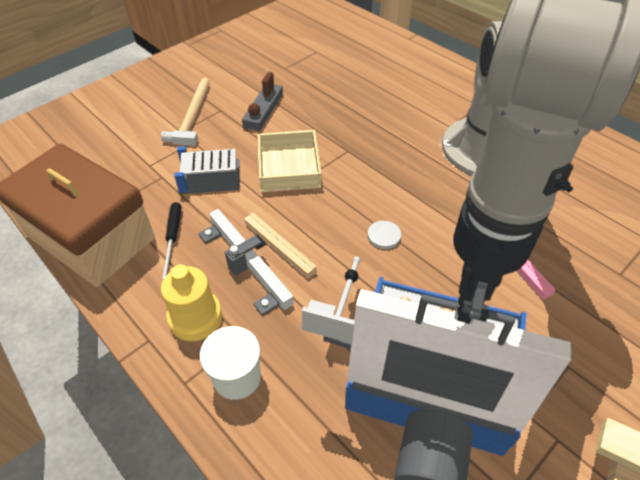

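The hood is up at about 1.48 rad. I'll let go of it.

>>> {"fn": "drive_tool", "kwargs": {"linear": [[0, 0, 0], [0, 0, 0], [0, 0, 0], [0, 0, -40], [0, 0, -70], [0, -50, -70]], "turn": [0, 0, 0, 0, 0, 0], "hand": [0.5, 0.5, 0.5, 0.5, 0.5, 0.5]}}

```text
t: 6.9
ee_pos: [0.5941, 0.2988, 0.3848]
eef_rot: [1.584, 2.703, 0.012]
force: [-0.8, 1.6, 0.4]
opening: 0.0428
```

```bash
python3 - <<'E'
from h import *
print(w2m(observe()['ee_pos']),rel(m2w(-92,-180,200),119),observe()['opening'])
cal=calibration('scene');save('scene','s3.png')
d=find_in('hood_handle','scene'); print([(x['conf'],x['at'][0]*640,x['at'][1]*480) for x in d])
for t in (1.3,1.4,1.45,1.5): print(t,w2px('scene',m2w(120-235*np.cos(t+.0128),0,95+235*np.sin(t+.0128)),cal))
E
```

```text
[5.56759883e+01 3.14610473e-01 3.84771028e+02] (array([-179. , -150.6,  183.8]), np.float64(-89.7), np.float64(0.11)) 0.04277188753650003
[(0.66, 445.888, 354.912)]
1.3 [467.19385533 284.2244724 ]
1.4 [465.50632231 297.04583539]
1.45 [464.45342666 304.23259131]
1.5 [463.2593984  311.92205982]
```

>>> {"fn": "drive_tool", "kwargs": {"linear": [[-35, -40, 0], [-70, -75, 30], [-110, -105, 60], [-145, -130, 100], [-179, -151, 130], [-179, -151, 130], [-179, -151, 130], [-179, -151, 130], [-179, -151, 130], [-179, -151, 130]], "turn": [-9, -18, -27, -36, -45, -54, -63, -72, -81, -90], "hand": [0.4, 0.4, 0.4, 0.4, 0.4, 0.4, 0.4, 0.4, 0.4, 0.4]}}

```text
t: 8.0
ee_pos: [0.5436, 0.0641, 0.2522]
eef_rot: [-0.69, 3.065, -0.0]
force: [0.4, 0.2, -0.2]
opening: 0.0512
```

>>> {"fn": "drive_tool", "kwargs": {"linear": [[0, 0, 0], [0, 0, 0], [0, 0, 0]], "turn": [-4, -4, -4], "hand": [0.4, 0.4, 0.4]}}

```text
t: 8.3
ee_pos: [0.5436, 0.0642, 0.2523]
eef_rot: [-0.785, 3.042, -0.0]
force: [-0.1, -0.9, -0.2]
opening: 0.0512
```

```bash
python3 - <<'E'
from h import *
print(w2m(observe()['ee_pos']),rel(m2w(-92,-180,52),119),observe()['opening'])
cal=calibration('wrist');save('wrist','w2.png')
for n,z in (('prop_knob',.065),('offcut_a',.07)):
  for d in find_in(n,'wrist'): print(n,d['conf'],np.array(d['at'])*[640,480],w2m(px2w('wrist',d['at'][0]*640,d['at'][1]*480,z,cal)).round(1))
E
```

```text
[-102.25315622 -180.33513175  252.29871927] (array([-10.2,   0.4, 200.3]), np.float64(-0.1), np.float64(1.95)) 0.05122727046067162
prop_knob 0.73 [322.496 250.32 ] [ -69.5 -178.9   65. ]
offcut_a 0.84 [424.832 276.096] [-43.6 -75.1  70. ]
offcut_a 0.68 [496.32 268.08] [-52.2  -3.8  70. ]
offcut_a 0.36 [317.696 248.208] [ -73.2 -183.7   70. ]
```

View pics/w2.png

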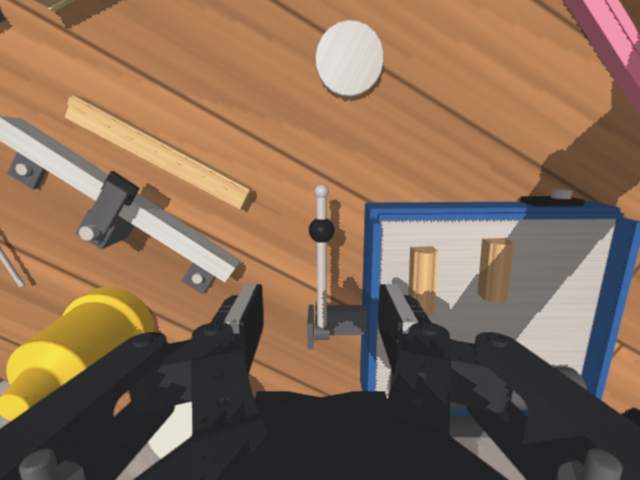

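The wrist view shows the knob at (321,231), the rod tip at (321,190), and two offcuts at (424,280) and (495,270).

```bash
python3 - <<'E'
from h import *
g=lambda u,v,z:w2m(px2w('wrist',u,v,z)).round(1)
print('knob',g(321,231,.065),'tip',g(321,190,.065),'offc',g(424,249,.073),g(424,312,.06),g(411,250,.06),g(438,250,.06),g(497,238,.073),g(494,301,.07),'fastener',g(567,195,.05))
E
```

```text
knob [ -89.6 -180.2   65. ] tip [-130.1 -180.2   65. ] offc [-73.3 -78.9  73. ] [  1.3 -69.2  60. ] [-68.4 -88.   60. ] [-68.4 -60.4  60. ] [-84.4  -8.7  73. ] [-16.3  -1.1  70. ] fastener [-123.2   68.    50. ]
```

>>> {"fn": "drive_tool", "kwargs": {"linear": [[-10, 0, 40], [-10, 0, 80], [-10, 0, 120], [-10, 0, 160], [-10, 0, 185], [-10, 0, 200], [-10, 0, 200]], "turn": [0, 0, 0, 0, 0, 0, 0], "hand": [0.4, 0.4, 0.4, 0.4, 0.4, 0.4, 0.4]}}

```text
t: 9.15
ee_pos: [0.5502, 0.0691, 0.05]
eef_rot: [0.787, -3.036, -0.0]
force: [0.1, -0.3, -0.4]
opening: 0.0514
```

>>> {"fn": "drive_tool", "kwargs": {"linear": [[0, 0, 0], [0, 0, 0], [0, 0, 0], [0, 0, 0], [-1, 0, -11], [-2, 0, -22], [-5, 0, -33], [-9, 0, -44], [-14, 0, -54], [-20, 0, -63]], "turn": [0, 0, 0, 0, 0, 0, 0, 0, 0, 0], "hand": [1, 1, 1, 1, 1, 1, 1, 1, 1, 1]}}

```text
t: 10.15
ee_pos: [0.5712, 0.0804, 0.1164]
eef_rot: [-0.787, 3.037, 0.002]
force: [7.8, 8.5, -10.1]
opening: 0.0215
```

>>> {"fn": "drive_tool", "kwargs": {"linear": [[-7, 0, -9], [-14, 0, -17], [-22, 0, -24], [-31, 0, -31], [-41, 0, -36], [-51, 0, -41], [-62, 0, -45], [-73, 0, -47], [-84, 0, -49], [-95, 0, -49]], "turn": [0, 0, 0, 0, 0, 0, 0, 0, 0, 0], "hand": [1, 1, 1, 1, 1, 1, 1, 1, 1, 1]}}

```text
t: 11.15
ee_pos: [0.6536, 0.1257, 0.1644]
eef_rot: [-0.788, 3.041, 0.0]
force: [-0.0, 0.3, -0.1]
opening: 0.0
```

>>> {"fn": "drive_tool", "kwargs": {"linear": [[-6, 0, 0], [-11, 0, 1], [-11, 0, 1]], "turn": [0, 0, 0], "hand": [1, 1, 1]}}

```text
t: 11.45
ee_pos: [0.6625, 0.1309, 0.1627]
eef_rot: [0.789, -3.04, -0.0]
force: [-0.6, -0.2, -0.6]
opening: -0.0
```

```bash
python3 - <<'E'
from h import *
o=observe();p=w2m(o['ee_pos']); print(p,np.arctan2(p[2]+13-65,20-p[0]),o['force'],o['opening'])
save('scene','s4.png')
E
```

```text
[  34.08184278 -179.67181914  162.74479163] 1.6972733907877455 [-0.59258765 -0.24772333 -0.60590858] -4.201320032041063e-05
```

View pics/s4.png

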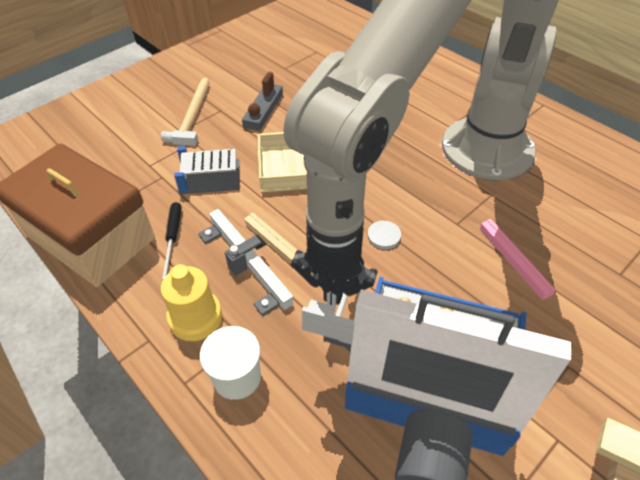

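The knob slipped out of the fingers and the hood is still up, so I'll go back and take the knob deeper.

>>> {"fn": "drive_tool", "kwargs": {"linear": [[40, 0, -40], [80, 0, -80], [126, 0, -80], [126, 0, -80], [126, 0, -80]], "turn": [0, 0, 0, 0, 0], "hand": [0.4, 0.4, 0.4, 0.4, 0.4]}}

```text
t: 12.0
ee_pos: [0.5511, 0.0681, 0.2441]
eef_rot: [-0.785, 3.041, 0.002]
force: [0.8, 0.6, 0.2]
opening: 0.0513
```

```bash
python3 - <<'E'
from h import *
print(w2m(observe()['ee_pos']),rel(m2w(-91,-180,46),119),observe()['opening'])
cal=calibration('wrist');im=save('wrist','w3.png')
for n,z in (('prop_knob',.065),):
  for d in find_in(n,'wrist'): print(n,d['conf'],np.array(d['at'])*[640,480],w2m(px2w('wrist',d['at'][0]*640,d['at'][1]*480,z,cal)).round(1))
print(w2px('wrist',m2w(-92,-180,65),cal))
w=im[150:300,300:345].mean(2); r=w.min(1); print([ (150+i,int(v)) for i,v in enumerate(r) if v<45])
E
```

```text
[ -93.71885953 -180.55104931  244.0939654 ] (array([ -2.4,   0.4, 198.1]), np.float64(-0.1), np.float64(1.96)) 0.051335831129751354
prop_knob 0.66 [320.   241.92] [ -71.8 -181.5   65. ]
[321.56248388 221.71051355]
[(213, 35), (214, 34), (215, 33), (216, 35), (217, 33), (218, 32), (219, 35), (220, 33), (221, 33), (222, 32), (223, 31), (224, 32), (225, 32), (226, 31), (227, 32), (228, 31), (229, 31), (230, 32), (231, 34), (232, 32), (233, 33), (234, 36)]
```

>>> {"fn": "drive_tool", "kwargs": {"linear": [[-3, 0, 45], [-3, 0, 90], [-3, 0, 135], [-3, 0, 170], [-3, 0, 199], [-3, 0, 199], [-3, 0, 199], [-3, 0, 199], [-3, 0, 199], [-3, 0, 199]], "turn": [0, 0, 0, 0, 0, 0, 0, 0, 0, 0], "hand": [0.4, 0.4, 0.4, 0.4, 0.4, 0.4, 1, 1, 1, 1]}}

```text
t: 13.1
ee_pos: [0.5563, 0.0719, 0.0458]
eef_rot: [-0.788, 3.037, 0.001]
force: [0.4, 1.7, 0.6]
opening: 0.0227
```

```bash
python3 - <<'E'
from h import *
o=observe();print(w2m(o['ee_pos']),o['force'],o['opening'])
E
```

```text
[ -87.40440813 -179.78500642   45.7928066 ] [0.35189943 1.71437054 0.55635459] 0.022726087723988393
```

>>> {"fn": "drive_tool", "kwargs": {"linear": [[0, 0, -6], [-1, 0, -12], [-1, 0, -18], [-2, 0, -24], [-4, 0, -30], [-5, 0, -36], [-7, 0, -41], [-9, 0, -46], [-9, 0, -46]], "turn": [0, 0, 0, 0, 0, 0, 0, 0, 0], "hand": [1, 1, 1, 1, 1, 1, 1, 1, 1]}}

```text
t: 14.0
ee_pos: [0.5617, 0.0749, 0.0904]
eef_rot: [0.788, -3.039, -0.0]
force: [-0.6, 2.5, -3.7]
opening: 0.0226
```

```bash
python3 - <<'E'
from h import *
o=observe();p=w2m(o['ee_pos']);print(p,np.hypot(p[2]+19-65,20-p[0]),np.arctan2(p[2]+19-65,20-p[0]),o['force'],o['opening'])
E
```

```text
[ -81.15318133 -179.77324489   90.40002721] 110.4686765974487 0.41361721295922893 [-0.60915428  2.51675205 -3.7373417 ] 0.022607276643065454
```

>>> {"fn": "drive_tool", "kwargs": {"linear": [[-5, 0, -8], [-11, 0, -17], [-17, 0, -26], [-25, 0, -34], [-33, 0, -42], [-42, 0, -48], [-52, 0, -54], [-62, 0, -58], [-73, 0, -62], [-73, 0, -62]], "turn": [0, 0, 0, 0, 0, 0, 0, 0, 0, 0], "hand": [1, 1, 1, 1, 1, 1, 1, 1, 1, 1]}}

```text
t: 15.0
ee_pos: [0.6281, 0.112, 0.1527]
eef_rot: [-0.79, 3.039, 0.0]
force: [-0.2, 0.0, 0.3]
opening: -0.0001
```

```bash
python3 - <<'E'
from h import *
o=observe();p=w2m(o['ee_pos']);print(p,np.hypot(p[2]+19-65,20-p[0]),np.arctan2(p[2]+19-65,20-p[0]),o['force'],o['opening'])
E
```

```text
[  -5.11892501 -179.55551952  152.69616654] 109.61310299735436 1.3395818244390718 [-0.15308971  0.0395455   0.2544993 ] -7.704102660229979e-05
```

>>> {"fn": "drive_tool", "kwargs": {"linear": [[40, 0, -40], [86, 0, -80], [86, 0, -80], [86, 0, -80]], "turn": [0, 0, 0, 0], "hand": [0.4, 0.4, 0.4, 0.4]}}

```text
t: 15.4
ee_pos: [0.551, 0.0672, 0.2344]
eef_rot: [-0.784, 3.039, 0.001]
force: [0.3, 0.2, -0.4]
opening: 0.0513
```

```bash
python3 - <<'E'
from h import *
print(w2m(observe()['ee_pos']),rel(m2w(-91,-180,45),119),observe()['opening'])
cal=calibration('wrist');im=save('wrist','w4.png')
print(w2px('wrist',m2w(-92,-180,65),cal))
w=im[150:300,300:345].mean(2); r=w.min(1); k=[150+i for i,v in enumerate(r) if v<45];c=[300+i for i,v in enumerate(im[222].mean(1)[300:345]) if v<45]; print(k[0],k[-1],c[0],c[-1],w2m(px2w('wrist',(c[0]+c[-1])/2,(k[0]+k[-1])/2,.065,cal)))
E
```

```text
[ -94.2814616  -181.36284721  234.44928386] (array([ -2.7,   1.4, 189.5]), np.float64(-0.1), np.float64(1.96)) 0.05128858494110458
[322.63045907 224.10212514]
215 237 310 335 [ -90.18249702 -180.1219313    65.        ]
```

>>> {"fn": "drive_tool", "kwargs": {"linear": [[0, 1, 45], [0, 1, 90], [0, 1, 135], [0, 1, 170], [0, 1, 190], [0, 1, 190], [0, 1, 190], [0, 1, 190], [0, 1, 190], [0, 1, 190]], "turn": [0, 0, 0, 0, 0, 0, 0, 0, 0, 0], "hand": [0.4, 0.4, 0.4, 0.4, 0.4, 0.4, 1, 1, 1, 1]}}

```text
t: 16.45
ee_pos: [0.5522, 0.0697, 0.0435]
eef_rot: [-0.787, 3.038, -0.0]
force: [1.8, -1.0, -1.2]
opening: 0.0232
```

>>> {"fn": "drive_tool", "kwargs": {"linear": [[0, 0, -6], [-1, 0, -12], [-1, 0, -18], [-2, 0, -24], [-4, 0, -30], [-5, 0, -36], [-7, 0, -41], [-9, 0, -46], [-9, 0, -46]], "turn": [0, 0, 0, 0, 0, 0, 0, 0, 0], "hand": [1, 1, 1, 1, 1, 1, 1, 1, 1]}}

```text
t: 17.35
ee_pos: [0.5587, 0.0734, 0.0891]
eef_rot: [0.786, -3.041, 0.001]
force: [-5.9, -8.1, 3.2]
opening: 0.0227
```

>>> {"fn": "drive_tool", "kwargs": {"linear": [[-5, 0, -8], [-11, 0, -17], [-17, 0, -26], [-17, 0, -26]], "turn": [0, 0, 0, 0], "hand": [1, 1, 1, 1]}}

```text
t: 17.75
ee_pos: [0.5777, 0.0851, 0.1165]
eef_rot: [-0.788, 3.032, 0.002]
force: [9.7, -3.0, -5.1]
opening: 0.0181
```

```bash
python3 - <<'E'
from h import *
o=observe();p=w2m(o['ee_pos']);print(p,np.hypot(p[2]+19-65,20-p[0]),np.arctan2(p[2]+19-65,20-p[0]),o['force'],o['opening'])
save('wrist','w5.png')
E
```

```text
[ -62.26305618 -178.62474048  116.49559026] 108.3366911912265 0.70851693728453 [ 9.73774657 -3.00805424 -5.05862972] 0.018050299041908555
```

View pics/w5.png

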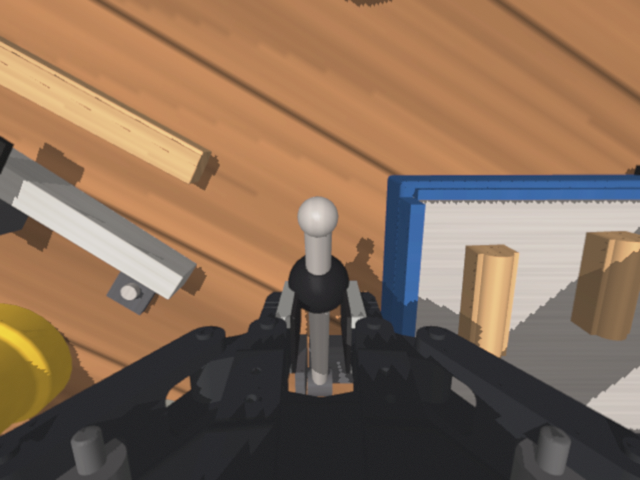

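The ball (318,282) is being squeezed out on the outer side of the pads.

```bash
python3 - <<'E'
from h import *
o=observe();cal=calibration('wrist');p=o['ee_pos'];print(o['opening'],w2m(p))
print('grasp pt px',w2px('wrist',p+[0,0,.019],cal),'tcp',w2px('wrist',p,cal))
for t in (.4,.5,.6,.65,.7,.75,.8):
  f=lambda r:w2px('wrist',m2w(20-r*np.cos(t),-180,65+r*np.sin(t)),cal).round(0)
  print(t,'knob',f(112),'tip',f(150),'pivot',f(0))
E
```

```text
0.017792447482969726 [ -62.56281089 -178.93764027  116.09532254]
grasp pt px [322.16950504 319.86760285] tcp [322.02148415 299.35070715]
0.4 knob [320. 251.] tip [320. 177.] pivot [320. 380.]
0.5 knob [320. 269.] tip [320. 199.] pivot [320. 380.]
0.6 knob [320. 290.] tip [320. 228.] pivot [320. 380.]
0.65 knob [320. 302.] tip [320. 246.] pivot [320. 380.]
0.7 knob [320. 315.] tip [320. 267.] pivot [320. 380.]
0.75 knob [319. 329.] tip [319. 290.] pivot [320. 380.]
0.8 knob [319. 344.] tip [319. 315.] pivot [320. 380.]
```

>>> {"fn": "drive_tool", "kwargs": {"linear": [[0, 0, 0], [10, 0, -10], [24, 0, -10], [24, 0, 0], [24, 0, 40], [24, 0, 72], [24, 0, 72], [24, 0, 72]], "turn": [0, 0, 0, 0, 0, 0, 0, 0], "hand": [0.4, 0.4, 0.4, 0.4, 0.4, 0.4, 0.4, 0.4]}}

```text
t: 18.6
ee_pos: [0.5522, 0.071, 0.0422]
eef_rot: [0.788, -3.04, -0.001]
force: [-0.7, 0.1, 0.0]
opening: 0.0511
```

>>> {"fn": "drive_tool", "kwargs": {"linear": [[0, 0, 0], [0, 0, 0], [0, 0, 0], [0, 0, 0], [0, 0, 0]], "turn": [0, 0, 0, 0, 0], "hand": [1, 1, 1, 1, 1]}}

```text
t: 19.1
ee_pos: [0.5542, 0.0708, 0.0442]
eef_rot: [-0.787, 3.038, 0.0]
force: [-0.4, -0.6, 7.3]
opening: 0.0233
```

```bash
cat > st.py <<'E'
from h import *
o=observe();p=w2m(o['ee_pos']);g=p+[0,0,19]
f=o['force'];c,s=np.cos(A),np.sin(A)
im=grab_frame('wrist');cal=calibration('wrist')
print(p.round(1),'r',np.hypot(g[2]-65,20-g[0]).round(1),'th tool',np.arctan2(g[2]-65,20-g[0]).round(3),'F',np.round([c*f[0]+s*f[1],-s*f[0]+c*f[1],f[2]],1),'open',o['opening'].round(4))
# rod tip: light grey ball near column ~320, match theta
d=find_in('prop_knob','wrist')
ths=np.arange(0,1.8,.02); 
for x in d[:2]:
    u=np.array(x['at'])*[640,480]; e=[np.linalg.norm(w2px('wrist',m2w(20-112*np.cos(t),-180,65+112*np.sin(t)),cal)-u) for t in ths]; print('knob',x['conf'],u.round(),'th',ths[int(np.argmin(e))].round(2),min(e).round(1))
cv2.imwrite('pics/st.png',im[:,:,::-1])
E
python3 st.py
```

```text
Traceback (most recent call last):
  File "st.py", line 5, in <module>
    print(p.round(1),'r',np.hypot(g[2]-65,20-g[0]).round(1),'th tool',np.arctan2(g[2]-65,20-g[0]).round(3),'F',np.round([c*f[0]+s*f[1],-s*f[0]+c*f[1],f[2]],1),'open',o['opening'].round(4))
                                                                                                                                                                      ^^^^^^^^^^^^^^^^^^
AttributeError: 'float' object has no attribute 'round'
```

>>> {"fn": "drive_tool", "kwargs": {"linear": [[0, 0, -6], [-1, 0, -12], [-1, 0, -17], [-2, 0, -22], [-3, 0, -27], [-4, 0, -32], [-6, 0, -37], [-8, 0, -42], [-8, 0, -42]], "turn": [0, 0, 0, 0, 0, 0, 0, 0, 0], "hand": [1, 1, 1, 1, 1, 1, 1, 1, 1]}}

```text
t: 20.05
ee_pos: [0.5609, 0.0747, 0.0854]
eef_rot: [-0.789, 3.038, -0.001]
force: [4.1, -2.0, -2.1]
opening: 0.0229
```

```bash
sed -i "s/o\['opening'\].round(4)/round(o['opening'],4)/" st.py; python3 st.py
```

```text
[ -82.  -179.6   85.4] r 109.4 th tool 0.369 F [ 2.6 -3.7 -2.1] open 0.0229
knob 0.6 [320. 294.] th 0.26 1.2
```

```bash
python3 - <<'E'
from h import *
im=cv2.imread('pics/st.png'); print([ (r,int(im[r,316:324].mean()),int(np.ptp(im[r,316:324].mean(0)))) for r in range(150,400,6)])
cal=calibration('wrist')
for t in (.2,.25,.3,.35,.4): print(t,[w2px('wrist',m2w(20-r*np.cos(t),-180,65+r*np.sin(t)),cal).round(0)[1] for r in (99,112,125,157)])
print(w2px('wrist',observe()['ee_pos']+[0,0,.019],cal))
E
```

```text
[(150, 138, 99), (156, 115, 80), (162, 96, 66), (168, 140, 100), (174, 143, 101), (180, 143, 103), (186, 138, 99), (192, 134, 95), (198, 137, 97), (204, 180, 14), (210, 202, 16), (216, 220, 11), (222, 207, 15), (228, 186, 15), (234, 152, 11), (240, 188, 15), (246, 188, 15), (252, 188, 15), (258, 188, 15), (264, 188, 14), (270, 188, 15), (276, 188, 15), (282, 188, 15), (288, 43, 2), (294, 54, 2), (300, 59, 1), (306, 57, 2), (312, 46, 1), (318, 42, 2), (324, 31, 1), (330, 64, 4), (336, 113, 8), (342, 113, 8), (348, 113, 8), (354, 113, 8), (360, 113, 8), (366, 113, 8), (372, 113, 8), (378, 113, 8), (384, 113, 8), (390, 112, 8), (396, 87, 5)]
0.2 [np.float64(309.0), np.float64(286.0), np.float64(260.0), np.float64(188.0)]
0.25 [np.float64(317.0), np.float64(293.0), np.float64(268.0), np.float64(195.0)]
0.3 [np.float64(325.0), np.float64(302.0), np.float64(278.0), np.float64(204.0)]
0.35 [np.float64(334.0), np.float64(312.0), np.float64(288.0), np.float64(215.0)]
0.4 [np.float64(343.0), np.float64(323.0), np.float64(300.0), np.float64(229.0)]
[322.27832704 319.59082416]
```

>>> {"fn": "drive_tool", "kwargs": {"linear": [[0, 0, 0], [0, 0, 0], [0, 0, 0], [0, 0, 0], [0, 0, 0]], "turn": [0, 0, 0, 0, 0], "hand": [1, 1, 1, 1, 1]}}

```text
t: 20.65
ee_pos: [0.5606, 0.0746, 0.0846]
eef_rot: [-0.788, 3.039, -0.001]
force: [4.7, -2.0, -1.6]
opening: 0.0225
```

```bash
cat > st2.py <<'E'
from h import *
exec(open('st.py').read().split('# rod tip')[0])
# tip (top edge of light run) & ball (dark run) rows in col 316:324
col=im[:,316:324].mean(1); pt=np.ptp(col,axis=1); m=col.mean(1)
light=(m>150)&(pt<25); rows=np.where(light[100:400])[0]+100; top=rows[0] if len(rows) else None
dk=[r for r in range(top or 100,420) if m[r]<75]; 
b=dk[:1]
for r in dk[1:]:
    if r-b[-1]>1: break
    b.append(r)
ths=np.arange(0,1.8,.01)
def fit(v,r,dz=0): 
    e=[abs(w2px('wrist',m2w(20-r*np.cos(t),-180,65+r*np.sin(t)),cal)[1]-v) for t in ths]; return ths[int(np.argmin(e))].round(2)
print('tiptop',top,'th',fit(top,157),'ball',b[0],b[-1],'th',fit((b[0]+b[-1])/2,112))
cv2.imwrite('pics/st.png',im[:,:,::-1])
E
python3 st2.py
```

```text
[ -82.3 -179.6   84.6] r 109.3 th tool 0.361 F [ 3.2 -4.  -1.6] open 0.0225
tiptop 201 th 0.28 ball 285 330 th 0.32
```

>>> {"fn": "drive_tool", "kwargs": {"linear": [[0, 0, 0], [6, 0, -5], [12, 0, 0], [12, 0, 20], [12, 0, 41], [12, 0, 41], [12, 0, 41], [12, 0, 41]], "turn": [0, 0, 0, 0, 0, 0, 0, 0], "hand": [0.4, 0.4, 0.4, 0.4, 0.4, 0.4, 0.4, 0.4]}}

```text
t: 21.5
ee_pos: [0.5495, 0.0689, 0.0441]
eef_rot: [-0.788, 3.04, 0.0]
force: [0.7, -1.0, 0.7]
opening: 0.0514
```

>>> {"fn": "drive_tool", "kwargs": {"linear": [[0, 0, 0], [0, 0, 0], [0, 0, 0]], "turn": [0, 0, 0], "hand": [1, 1, 1]}}

```text
t: 21.8
ee_pos: [0.55, 0.0684, 0.0444]
eef_rot: [-0.787, 3.039, -0.0]
force: [0.7, -1.0, 4.9]
opening: 0.0231
```

>>> {"fn": "drive_tool", "kwargs": {"linear": [[-1, 0, -17], [-7, 0, -38], [-16, 0, -58], [-30, 0, -76], [-47, 0, -91], [-66, 0, -102], [-88, 0, -109], [-112, 0, -112], [-133, 0, -111], [-135, 0, -111]], "turn": [0, 0, 0, 0, 0, 0, 0, 0, 0, 0], "hand": [1, 1, 1, 1, 1, 1, 1, 1, 1, 1]}}

```text
t: 22.8
ee_pos: [0.6685, 0.1367, 0.1539]
eef_rot: [-0.791, 3.039, 0.001]
force: [-0.1, 0.1, -1.0]
opening: -0.0001
```

```bash
python3 st2.py
```

```text
[  42.1 -177.5  153.9] r 110.2 th tool 1.773 F [-0.1  0.1 -1. ] open -0.0001
tiptop 100 th 1.2 ball 228 231 th 1.42
```

>>> {"fn": "drive_tool", "kwargs": {"linear": [[50, -2, 0], [95, -2, 0], [127, -2, 0], [127, -2, 0], [127, -2, 30], [127, -2, 70], [127, -2, 109], [127, -2, 109], [127, -2, 109]], "turn": [0, 0, 0, 0, 0, 0, 0, 0, 0], "hand": [0.4, 0.4, 0.4, 0.4, 0.4, 0.4, 0.4, 0.4, 0.4]}}

```text
t: 23.75
ee_pos: [0.5569, 0.0706, 0.0456]
eef_rot: [0.788, -3.04, 0.0]
force: [0.1, -0.8, 1.0]
opening: 0.051
```

```bash
python3 st2.py; python3 - <<'E'
from h import *
im=cv2.imread('pics/st.png'); cv2.imwrite('pics/c2.png',cv2.resize(im[150:450,170:470],(600,600)))
cal=calibration('wrist'); p=observe()['ee_pos']
print(w2px('wrist',p+[0,0,.019],cal),w2px('wrist',p,cal))
E
```

```text
[ -87.4 -181.2   45.6] r 107.4 th tool -0.004 F [-0.3 -0.7  1. ] open 0.051
tiptop 202 th 0.11 ball 291 346 th 0.09
[322.23444172 319.52637128] [322.03578791 299.304871  ]
```

View pics/c2.png

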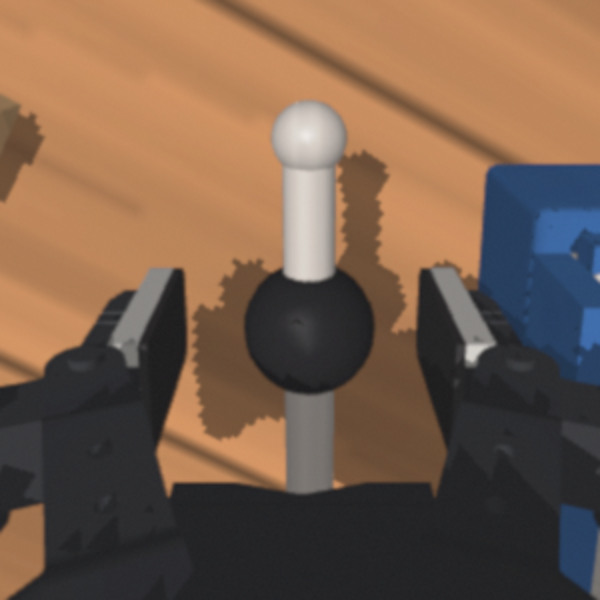

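```bash
python3 - <<'E'
from h import *
cal=calibration('wrist')
for u,v,r in ((324.5,317,65),(324.5,202,65),(324.5,219,65)): print(w2m(px2w('wrist',u,v,r/1e3,cal)).round(1))
print(w2px('wrist',m2w(-92,-180,65),cal))
E
```

```text
[ -86.9 -180.7   65. ]
[-133.4 -180.9   65. ]
[-127.1 -180.9   65. ]
[326.33273192 305.39863211]
```

>>> {"fn": "drive_tool", "kwargs": {"linear": [[-1, 0, 0], [-1, 0, 0], [-1, 0, 0], [-1, 0, 0], [-1, 0, -15], [-3, 0, -30], [-7, 0, -42], [-10, 0, -48], [-15, 0, -56], [-21, 0, -63]], "turn": [0, 0, 0, 0, 0, 0, 0, 0, 0, 0], "hand": [1, 1, 1, 1, 1, 1, 1, 1, 1, 1]}}

```text
t: 24.8
ee_pos: [0.5788, 0.0846, 0.1092]
eef_rot: [-0.786, 3.032, 0.005]
force: [27.8, 22.2, -20.0]
opening: 0.0156
```

```bash
python3 st2.py
```

```text
[ -61.5 -179.6  109.2] r 103.1 th tool 0.659 F [ 35.1   5.9 -20. ] open 0.0156
tiptop 177 th 0.53 ball 261 300 th 0.59
```

>>> {"fn": "drive_tool", "kwargs": {"linear": [[0, 0, 0], [10, 0, -10], [24, 0, -10], [24, 0, 20], [24, 0, 50], [24, 0, 77], [24, 0, 77], [24, 0, 77]], "turn": [0, 0, 0, 0, 0, 0, 0, 0], "hand": [0.4, 0.4, 0.4, 0.4, 0.4, 0.4, 0.4, 0.4]}}

```text
t: 25.65
ee_pos: [0.5541, 0.068, 0.032]
eef_rot: [0.786, -3.041, 0.001]
force: [0.4, 0.5, 0.5]
opening: 0.051
```

>>> {"fn": "drive_tool", "kwargs": {"linear": [[0, 0, 0], [0, 0, 0], [0, 0, 0], [0, 0, 0]], "turn": [0, 0, 0, 0], "hand": [1, 1, 1, 1]}}

```text
t: 26.05
ee_pos: [0.5546, 0.071, 0.0334]
eef_rot: [-0.788, 3.04, 0.004]
force: [-3.1, 2.5, 6.3]
opening: 0.0237
```

```bash
python3 st2.py
```

```text
[ -89.3 -179.7   33.4] r 110.0 th tool -0.115 F [-1.5  3.7  6.3] open 0.0237
tiptop 212 th 0.05 ball 311 370 th 0.06
```

>>> {"fn": "drive_tool", "kwargs": {"linear": [[0, 0, -10], [-1, 0, -20], [-3, 0, -30], [-6, 0, -40], [-9, 0, -48], [-9, 0, -48]], "turn": [0, 0, 0, 0, 0, 0], "hand": [1, 1, 1, 1, 1, 1]}}

```text
t: 26.7
ee_pos: [0.5561, 0.0719, 0.0791]
eef_rot: [0.785, -3.028, -0.001]
force: [-11.4, -0.5, 2.3]
opening: 0.0231
```

```bash
python3 st2.py
```

```text
[ -87.5 -179.7   79.1] r 112.5 th tool 0.299 F [-10.2   5.1   2.3] open 0.0231
tiptop 251 th 0.4 ball 339 383 th 0.46
```

>>> {"fn": "drive_tool", "kwargs": {"linear": [[-4, 0, -7], [-9, 0, -14], [-14, 0, -21], [-20, 0, -28], [-26, 0, -34], [-26, 0, -34]], "turn": [0, 0, 0, 0, 0, 0], "hand": [1, 1, 1, 1, 1, 1]}}

```text
t: 27.35
ee_pos: [0.5846, 0.0878, 0.1143]
eef_rot: [0.793, -3.039, -0.002]
force: [-3.6, 3.7, -2.1]
opening: 0.0232
```

```bash
python3 st2.py
```

```text
[ -54.9 -179.6  114.3] r 101.3 th tool 0.739 F [-1.4  5.  -2.1] open 0.0232
tiptop 233 th 0.71 ball 308 342 th 0.79
```

>>> {"fn": "drive_tool", "kwargs": {"linear": [[-5, 0, -5], [-11, 0, -10], [-18, 0, -15], [-26, 0, -20], [-34, 0, -24], [-34, 0, -24]], "turn": [0, 0, 0, 0, 0, 0], "hand": [1, 1, 1, 1, 1, 1]}}

```text
t: 28.0
ee_pos: [0.617, 0.1025, 0.1387]
eef_rot: [-0.786, 3.038, -0.002]
force: [-0.0, 0.4, -0.2]
opening: -0.0001
```

```bash
python3 st2.py
```

```text
[ -19.5 -182.5  138.7] r 100.7 th tool 1.168 F [ 0.2  0.3 -0.2] open -0.0001
tiptop 271 th 1.05 ball 282 372 th 1.17
```

>>> {"fn": "drive_tool", "kwargs": {"linear": [[35, 2, -10], [68, 2, -10], [68, 2, -10], [68, 2, 20], [68, 2, 60], [68, 2, 90], [68, 2, 107], [68, 2, 107], [68, 2, 107]], "turn": [8, 16, 20, 20, 20, 20, 20, 20, 20], "hand": [0.4, 0.4, 0.4, 0.4, 0.4, 0.4, 0.4, 0.4, 0.4]}}

```text
t: 28.95
ee_pos: [0.5544, 0.071, 0.0306]
eef_rot: [0.247, -3.132, 0.001]
force: [0.2, -0.4, 0.4]
opening: 0.0514
```

```bash
python3 st2.py
```

```text
[ -89.5 -179.7   30.6] r 110.6 th tool -0.14 F [-0.  -0.4  0.4] open 0.0514Traceback (most recent call last):
  File "st2.py", line 14, in <module>
    print('tiptop',top,'th',fit(top,157),'ball',b[0],b[-1],'th',fit((b[0]+b[-1])/2,112))
                            ~~~^^^^^^^^^
  File "st2.py", line 13, in fit
    e=[abs(w2px('wrist',m2w(20-r*np.cos(t),-180,65+r*np.sin(t)),cal)[1]-v) for t in ths]; return ths[int(np.argmin(e))].round(2)
           ~~~~~~~~~~~~~~~~~~~~~~~~~~~~~~~~~~~~~~~~~~~~~~~~~~~~~~~~~~~~^~
TypeError: unsupported operand type(s) for -: 'float' and 'NoneType'
```

View pics/st.png

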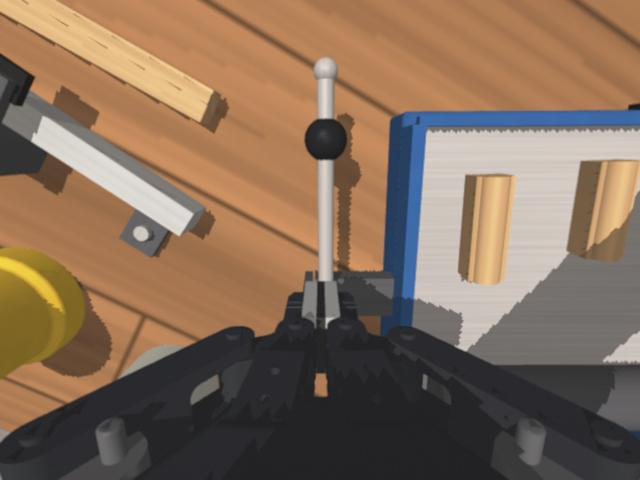

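>>> {"fn": "drive_tool", "kwargs": {"linear": [[0, 0, 0], [0, 0, 0], [0, 0, 0], [0, 0, 0], [0, 0, -10], [-1, 0, -20], [-3, 1, -30], [-6, 2, -40], [-8, 3, -48], [-8, 3, -48]], "turn": [0, 0, 0, 0, 0, 0, 0, 0, 0, 0], "hand": [1, 1, 1, 1, 1, 1, 1, 1, 1, 1]}}

```text
t: 30.0
ee_pos: [0.5587, 0.0751, 0.0789]
eef_rot: [0.252, -3.125, 0.001]
force: [-4.5, -4.7, 0.9]
opening: 0.0232
```

```bash
cat > st3.py <<'E'
exec(open('st.py').read().split('# rod tip')[0])
hsv=cv2.cvtColor(im,cv2.COLOR_RGB2HSV)
# rod tip sphere + rod: project rod for each theta, score brightness/low-saturation at tip & rod outer part
best=[]
for t in np.arange(0,1.9,.01):
    s=0
    P=lambda r,dy=0:w2px('wrist',m2w(25-r*np.cos(t),-180.5+dy,65+r*np.sin(t)),cal)
    for r,dy in ((130,0),(134,0),(138,0),(147,0),(150,0),(153,0)):
        u,v=P(r,dy).astype(int)
        if 0<=u<640 and 0<=v<480: s+=(hsv[v,u,1]<60 and hsv[v,u,2]>110)
    u,v=P(166).astype(int)
    if 0<=u<640 and 0<=v<480: s-=2*(hsv[v,u,1]<60 and hsv[v,u,2]>110)
    for r in (106,112,118):
        u,v=P(r).astype(int)
        if 0<=u<640 and 0<=v<480: s+=(im[v,u].max()<85)
    best.append((s,t))
m=max(b[0] for b in best); T=[b[1] for b in best if b[0]==m]
t=np.mean(T); b=np.array([25-112*np.cos(t),-180.5,65+112*np.sin(t)])
print('score',m,'th',round(min(T),2),round(max(T),2),'ball-grasp',(b-g).round(1))
cv2.imwrite('pics/st.png',im[:,:,::-1])
E
python3 st3.py
```

```text
[ -83.7 -178.2   78.9] r 108.8 th tool 0.307 F [-6.3 -1.9  0.9] open 0.0232
score 9 th 0.42 0.46 ball-grasp [ 7.4 -2.3 14.8]
```

>>> {"fn": "drive_tool", "kwargs": {"linear": [[-4, 1, -7], [-8, 3, -14], [-13, 5, -21], [-18, 6, -28], [-24, 8, -34], [-24, 8, -34]], "turn": [0, 0, 0, 0, 0, 0], "hand": [1, 1, 1, 1, 1, 1]}}

```text
t: 30.65
ee_pos: [0.5875, 0.0889, 0.1137]
eef_rot: [-0.246, 3.125, 0.002]
force: [5.8, -2.2, -7.1]
opening: 0.0233
```

```bash
python3 st3.py
```

```text
[ -51.8 -180.   113.7] r 98.7 th tool 0.756 F [ 4.  -4.7 -7.1] open 0.0233
score 7 th 0.81 0.81 ball-grasp [-0.4 -0.5 13.4]
```

>>> {"fn": "drive_tool", "kwargs": {"linear": [[-5, 2, -7], [-11, 4, -14], [-17, 6, -20], [-25, 9, -27], [-34, 12, -33], [-34, 12, -33]], "turn": [0, 0, 0, 0, 0, 0], "hand": [1, 1, 1, 1, 1, 1]}}

```text
t: 31.3
ee_pos: [0.6159, 0.1085, 0.1457]
eef_rot: [0.253, -3.13, -0.006]
force: [-2.6, 4.8, -0.6]
opening: 0.023
```

```bash
python3 st3.py
```

```text
[ -17.5 -176.6  145.7] r 106.6 th tool 1.211 F [ 0.   5.5 -0.6] open 0.023
score 4 th 1.24 1.26 ball-grasp [ 7.2 -3.9  6.6]
```

>>> {"fn": "drive_tool", "kwargs": {"linear": [[-8, 3, -2], [-17, 6, -4], [-26, 9, -6], [-35, 13, -7], [-45, 16, -7], [-55, 20, -6], [-58, 21, -6], [-58, 21, -6]], "turn": [0, 0, 0, 0, 0, 0, 0, 0], "hand": [1, 1, 1, 1, 1, 1, 1, 1]}}

```text
t: 32.15
ee_pos: [0.657, 0.1288, 0.1513]
eef_rot: [0.241, -3.1, 0.007]
force: [-33.7, -7.4, 20.6]
opening: 0.0
```

```bash
python3 st3.py; python3 - <<'E'
from h import *
save('scene','s5.png'); im=cv2.imread('pics/s5.png'); cv2.imwrite('pics/c3.png',cv2.resize(im[180:420,220:540],(800,600)))
E
```

```text
[  28.3 -178.8  151.3] r 105.6 th tool 1.65 F [-33.1   9.9  20.6] open 0.0
score 3 th 1.6 1.89 ball-grasp [16.1 -1.7  5.1]
```

View pics/c3.png

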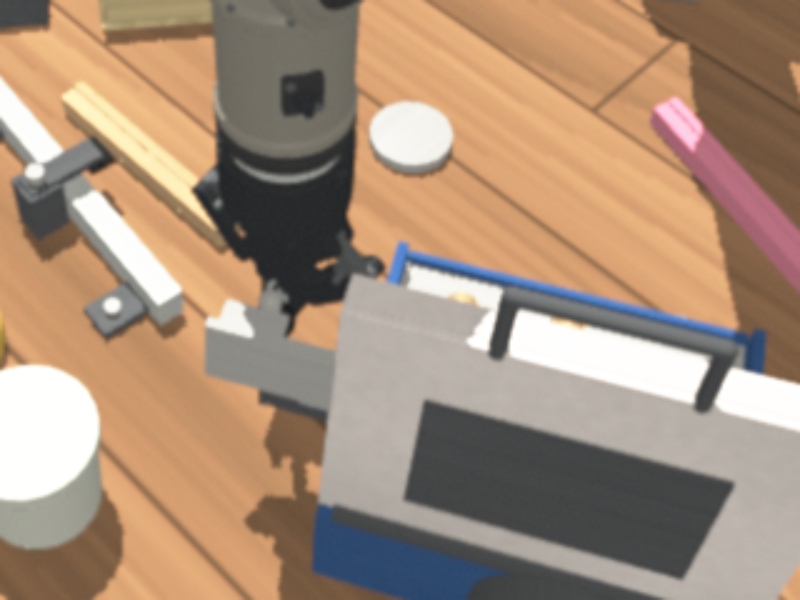

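The closed fingers now push from the -x side against something, with F about 33 N. The rod is probably at its stop. I'll back off and look.

>>> {"fn": "drive_tool", "kwargs": {"linear": [[19, -7, 0], [38, -14, 0], [75, -27, 0], [110, -40, -30], [130, -47, -70], [130, -47, -70]], "turn": [0, 0, 0, 0, 0, 0], "hand": [0.9, 0.9, 0.9, 0.9, 0.9, 0.9]}}

```text
t: 32.85
ee_pos: [0.5514, 0.0644, 0.228]
eef_rot: [-0.239, 3.121, 0.003]
force: [-0.0, 0.1, -0.0]
opening: 0.0085
```

```bash
python3 - <<'E'
from h import *
print(w2m(observe()['ee_pos']),observe()['force'])
a=save('wrist','w6.png');
b=save('scene','s6.png')
c=np.hstack([cv2.resize(a,(400,300)),cv2.resize(b[180:420,220:540],(400,300))]); cv2.imwrite('pics/c4.png',c[:,:,::-1])
E
```

```text
[ -95.3033004  -183.96381524  227.96733435] [-0.02680999  0.09328193 -0.03752667]
```

View pics/c4.png

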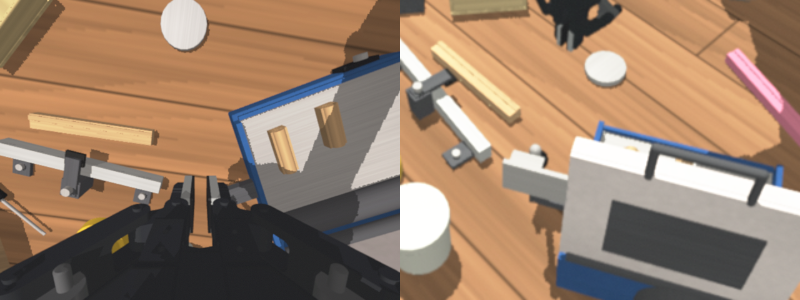

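The rod stands up against its stop: the tip and knob show beside the socket at (537,150) in the crop. The hood is still up and there are two offcuts. Next I'll go to the handle.

```bash
python3 - <<'E'
from h import *
print(rel(m2w(20,0,400),29),rel(m2w(101,0,400),29))
E
```

```text
(array([ -46.8,  209.9, -175.8]), np.float64(69.9), np.float64(1.65)) (array([-122.9,  237.7, -175.4]), np.float64(69.9), np.float64(1.65))
```

>>> {"fn": "drive_tool", "kwargs": {"linear": [[0, 0, -50], [0, 0, -100], [0, 20, -140], [-10, 65, -165], [-20, 110, -175], [-35, 155, -175], [-47, 200, -175], [-75, 220, -175], [-110, 232, -175], [-123, 238, -175]], "turn": [8, 16, 24, 32, 40, 48, 56, 62, 68, 70], "hand": [0.5, 0.5, 0.5, 0.5, 0.5, 0.5, 0.5, 0.5, 0.5, 0.5]}}

```text
t: 33.95
ee_pos: [0.6348, 0.3251, 0.3928]
eef_rot: [1.593, 2.707, -0.005]
force: [0.1, -0.0, -0.9]
opening: 0.0426
```

>>> {"fn": "drive_tool", "kwargs": {"linear": [[0, 0, 0], [0, 0, 0], [0, 0, 0]], "turn": [0, 0, 0], "hand": [0.5, 0.5, 0.5]}}

```text
t: 34.25
ee_pos: [0.6326, 0.3214, 0.3965]
eef_rot: [-1.593, -2.707, 0.0]
force: [-0.1, -0.2, 0.2]
opening: 0.0428
```

```bash
python3 - <<'E'
from h import *
print(w2m(observe()['ee_pos']),rel(m2w(101,0,316),29))
cal=calibration('wrist'); print([w2px('wrist',m2w(120-235*np.cos(t+.0128),0,95+235*np.sin(t+.0128)),cal).round() for t in (1.4,1.48,1.5)])
a=save('wrist','w7.png'); cv2.imwrite('pics/c5.png',a[::,:,::-1])
E
```

```text
[100.31096418   1.47389824 396.4509103 ] (array([-1.5,  0.7, 80.5]), np.float64(0.0), np.float64(0.14))
[array([294., 255.]), array([323., 256.]), array([330., 256.])]
```

View pics/c5.png

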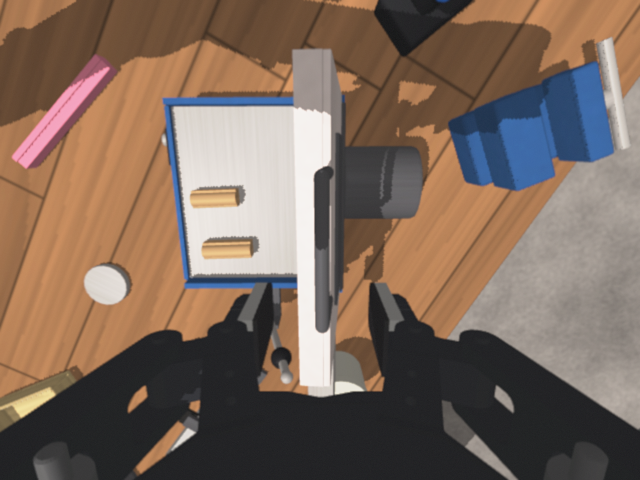

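The handle is at (322,250), which matches 1.48 rad. The knob is at (281,356) with the rod up, and the only offcuts are at (215,198) and (228,249).

>>> {"fn": "drive_tool", "kwargs": {"linear": [[-1, 1, 40], [-1, 1, 80], [-1, 1, 80], [-1, 1, 80], [-1, 1, 80], [-1, 1, 80]], "turn": [0, 0, 0, 0, 0, 0], "hand": [0.55, 0.55, 0.55, 1, 1, 1]}}

```text
t: 34.9
ee_pos: [0.6354, 0.322, 0.3199]
eef_rot: [1.591, 2.706, 0.007]
force: [-0.8, -0.2, 3.9]
opening: 0.0074
```

```bash
python3 - <<'E'
from h import *
o=observe(); p=w2m(o['ee_pos']);print(p.round(1),np.arctan2(p[2]+19-95,120-p[0])-.0128,o['force'],o['opening'])
b=np.array([120-235*np.cos(1.4928),95+235*np.sin(1.4928)])
for t in (1.44,1.4,1.36,1.32,1.28,1.24,1.2,1.17,1.14,1.11,1.08,1.05): print(t,(np.array([120-235*np.cos(t+.0128),95+235*np.sin(t+.0128)])-b).round(0))
E
```

```text
[103.    0.7 319.9] 1.4886148459069855 [-0.81744526 -0.23499374  3.91753118] 0.007444672382159251
1.44 [-9. -1.]
1.4 [-19.  -2.]
1.36 [-28.  -4.]
1.32 [-37.  -6.]
1.28 [-46.  -8.]
1.24 [-55. -11.]
1.2 [-64. -14.]
1.17 [-71. -17.]
1.14 [-77. -20.]
1.11 [-83. -22.]
1.08 [-90. -26.]
1.05 [-96. -29.]
```

Gripped. I'll lower it slowly to about 1.2 first.

>>> {"fn": "drive_tool", "kwargs": {"linear": [[0, -9, 1], [0, -19, 2], [0, -28, 4], [0, -37, 6], [0, -46, 8], [0, -55, 11], [0, -60, 13], [0, -64, 15], [0, -67, 16], [0, -67, 16]], "turn": [0, 0, 0, 0, 0, 0, 0, 0, 0, 0], "hand": [1, 1, 1, 1, 1, 1, 1, 1, 1, 1]}}

```text
t: 35.9
ee_pos: [0.5759, 0.2887, 0.3033]
eef_rot: [1.593, 2.707, 0.004]
force: [-3.2, -1.2, 9.4]
opening: 0.0078
```

```bash
cat > hd.py <<'E'
from h import *
o=observe(); p=w2m(o['ee_pos']);f=o['force'];c,s=np.cos(A),np.sin(A)
print(p.round(1),np.arctan2(p[2]+18-95,120-p[0])-.0128,np.round([c*f[0]+s*f[1],-s*f[0]+c*f[1],f[2]],1),o['opening'])
E
python3 hd.py
```

```text
[3.480e+01 3.000e-01 3.033e+02] 1.1978468242813836 [-3.4  0.5  9.4] 0.00782872476796449
```

>>> {"fn": "drive_tool", "kwargs": {"linear": [[0, -4, 1], [0, -8, 3], [0, -12, 5], [0, -16, 7], [0, -19, 9], [0, -19, 9]], "turn": [0, 0, 0, 0, 0, 0], "hand": [1, 1, 1, 1, 1, 1]}}

```text
t: 36.5
ee_pos: [0.5602, 0.28, 0.2949]
eef_rot: [1.592, 2.706, 0.008]
force: [-0.8, -1.2, 10.6]
opening: 0.0075
```

```bash
python3 hd.py
```

```text
[ 16.8   0.3 294.9] 1.115748331608195 [-1.3 -0.7 10.6] 0.007474156453111477
```

>>> {"fn": "drive_tool", "kwargs": {"linear": [[0, -3, 2], [0, -6, 3], [0, -9, 5], [0, -9, 5]], "turn": [0, 0, 0, 0], "hand": [1, 1, 1, 1]}}

```text
t: 36.9
ee_pos: [0.5584, 0.2791, 0.2939]
eef_rot: [1.586, 2.698, 0.032]
force: [8.9, 3.9, 15.4]
opening: 0.0073
```

```bash
python3 hd.py; python3 - <<'E'
from h import *
b=save('scene','s7.png')
cv2.imwrite('pics/c6.png',cv2.resize(b[180:420,220:540],(800,600))[:,:,::-1])
E
```

```text
[ 14.9   0.4 293.9] 1.1065787248264305 [ 9.6 -0.9 15.4] 0.007326239834408632
```

View pics/c6.png

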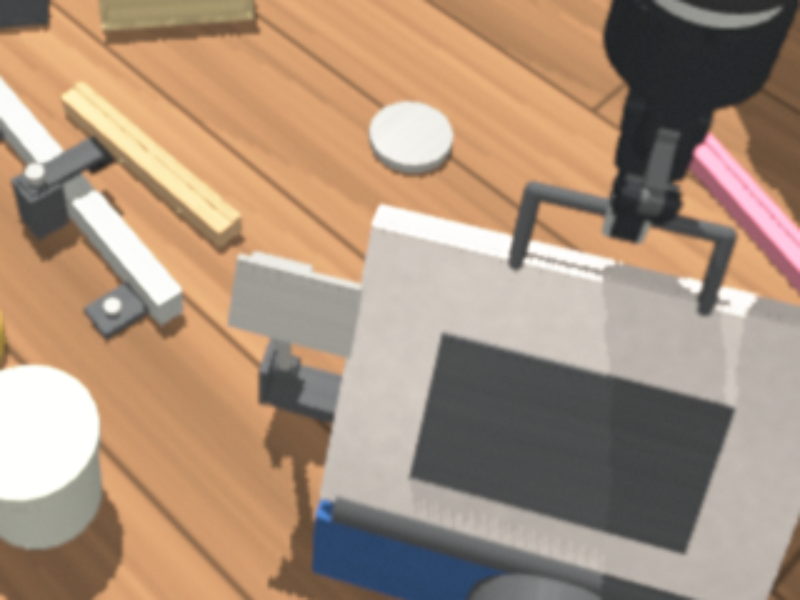

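The hood is stopped at 1.107 rad with a reaction force, so it's sitting on the rod. I'll ease off and release.

>>> {"fn": "drive_tool", "kwargs": {"linear": [[0, 6, -3], [0, 6, -3], [0, 6, -3], [0, 6, -3], [0, 6, -40], [0, 6, -80], [0, 6, -100], [0, 6, -100], [0, 6, -100], [0, 6, -100]], "turn": [0, 0, 0, 0, 0, 0, 0, 0, 0, 0], "hand": [1, 0.5, 0.5, 0.5, 0.5, 0.5, 0.5, 0.5, 0.5, 0.5]}}

```text
t: 37.95
ee_pos: [0.5555, 0.2784, 0.3843]
eef_rot: [-1.592, -2.706, 0.005]
force: [-0.3, -0.0, -0.1]
opening: 0.0427
```

```bash
python3 hd.py; python3 - <<'E'
from h import *
cal=calibration('wrist'); 
for t in (1.03,1.1,1.2): print(t,w2px('wrist',m2w(120-235*np.cos(t+.0128),0,95+235*np.sin(t+.0128)),cal).round())
a=save('wrist','w8.png');cv2.imwrite('pics/c7.png',a[:,:,::-1])
for n in ('hood_handle','offcut_a'):print(n,[(round(d['conf'],2),np.array(d['at'])*[640,480]) for d in find_in(n,'wrist')])
E
```

```text
[ 12.    1.2 384.3] 1.2201286403833915 [-0.3  0.1 -0.1] 0.04266087565672159
1.03 [306. 247.]
1.1 [327. 251.]
1.2 [360. 255.]
hood_handle [(0.98, array([359.68 , 199.296]))]
offcut_a [(0.94, array([289.216, 252.48 ])), (0.68, array([277.696, 201.216]))]
```

View pics/c7.png

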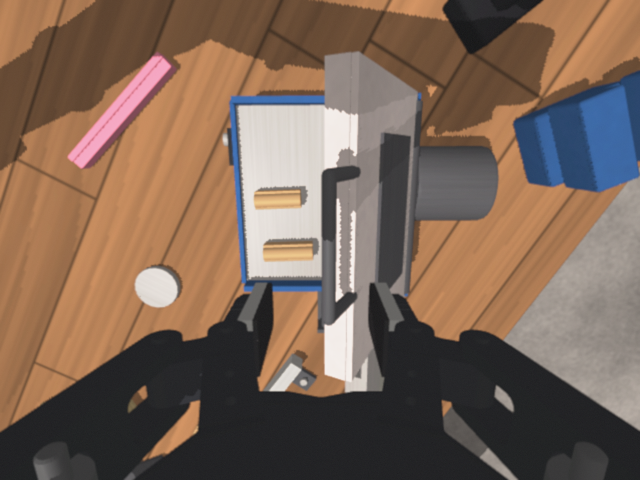

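The handle is at column 328, which is about 1.1 rad, so the hood is propped and I've let go. The offcuts are at (278,199) and (289,251).

```bash
cat > off.py <<'E'
from h import *
def offcuts(im,cal,z=.07):
    hsv=cv2.cvtColor(im,cv2.COLOR_RGB2HSV)
    # bed polygon slightly shrunk
    poly=np.array([w2px('wrist',m2w(x,y,50),cal) for x,y in ((-98,-118),(-98,118),(60,118),(60,-118))]).astype(np.int32)
    M_=np.zeros(im.shape[:2],np.uint8); cv2.fillPoly(M_,[poly],255)
    m=((hsv[...,1]>70)&(hsv[...,0]<25)&(hsv[...,2]>90)).astype(np.uint8)*255&M_
    m=cv2.morphologyEx(m,cv2.MORPH_OPEN,np.ones((3,3)))
    out=[]
    for c in cv2.findContours(m,cv2.RETR_EXTERNAL,cv2.CHAIN_APPROX_NONE)[0]:
        if cv2.contourArea(c)<150: continue
        w=np.array([w2m(px2w('wrist',*p[0],z,cal))[:2] for p in c],np.float32)
        out.append(cv2.minAreaRect(w))
    return out
if __name__=='__main__':
    cal=calibration('wrist'); im=grab_frame('wrist')
    for r in offcuts(im,cal): print(np.round(r[0],1),np.round(r[1],1),round(r[2],1))
    o=observe(); print(w2m(o['ee_pos']).round(1))
    for x,y in ((-100,-40),(-50,-75)): print(rel(m2w(x,y,384),119))
E
python3 off.py
```

```text
[-35.1 -71.1] [69.2 27.8] 0.1
[-47.4   1.6] [62.9 25.1] 2.3
[ 12.4   1.  385.2]
(array([ -40.9, -112.5,    1.4]), np.float64(-89.9), np.float64(0.11))
(array([-76. , -62.5,   1.3]), np.float64(-89.9), np.float64(0.11))
```

>>> {"fn": "drive_tool", "kwargs": {"linear": [[0, -45, 0], [0, -64, 20], [0, -64, 60], [0, -64, 105], [0, -64, 150], [0, -64, 180], [0, -64, 180], [0, -64, 180], [0, -64, 180], [0, -64, 180]], "turn": [-8, -16, -25, -33, -42, -50, -59, -67, -76, -84], "hand": [0.4, 0.4, 0.4, 0.4, 0.4, 0.4, 0.4, 0.4, 0.4, 0.4]}}

```text
t: 39.15
ee_pos: [0.5003, 0.2472, 0.2058]
eef_rot: [0.637, -3.075, 0.001]
force: [0.7, -0.9, 0.6]
opening: 0.0511
```

>>> {"fn": "drive_tool", "kwargs": {"linear": [[0, 0, 0], [0, 0, 0], [0, 0, 0]], "turn": [-6, -6, -6], "hand": [0.4, 0.4, 0.4]}}

```text
t: 39.45
ee_pos: [0.5004, 0.2473, 0.2061]
eef_rot: [0.785, -3.042, 0.0]
force: [0.3, -0.3, 0.4]
opening: 0.0512
```

```bash
python3 off.py; python3 - <<'E'
from h import *
print(rel(m2w(-52,1,53),119))
E
```

```text
[-35.5 -71.9] [73.6 27.4] 1.9
[-47.9   0.6] [65.5 24. ] 2.3
[-51.3   0.8 206.1]
(array([  48.8,  -40.8, -177.8]), np.float64(-0.0), np.float64(1.62))
(array([  -1.3,  -75.8, -177.9]), np.float64(-0.0), np.float64(1.62))
(array([  0.7,   0.2, 153.1]), np.float64(-0.0), np.float64(1.62))
```

Descend and grip the first offcut.

>>> {"fn": "drive_tool", "kwargs": {"linear": [[1, 0, 45], [1, 0, 90], [1, 0, 130], [1, 0, 153], [1, 0, 153], [1, 0, 153], [1, 0, 153], [1, 0, 153], [1, 0, 153]], "turn": [0, 0, 0, 0, 0, 0, 0, 0, 0], "hand": [0.4, 0.4, 0.4, 0.4, 0.4, 1, 1, 1, 1]}}

```text
t: 40.4
ee_pos: [0.5012, 0.2478, 0.0553]
eef_rot: [-0.787, 3.037, 0.002]
force: [-0.8, 1.1, 6.5]
opening: 0.0227
```

```bash
python3 - <<'E'
from h import *
o=observe();print(w2m(o['ee_pos']),o['force'],o['opening'])
# crate centre/yaw from top corners
P=np.array([[.495,-.268],[.405,-.389],[.299,-.302],[.391,-.178]]);c=P.mean(0);e=[np.degrees(np.arctan2(*(P[(i+1)%4]-P[i])[::-1])) for i in range(4)];L=[np.linalg.norm(P[(i+1)%4]-P[i]) for i in range(4)]
print(c,np.round(e,1),np.round(L,3))
up=m2w(-70,1,150); print('back/up',rel(up)); 
for q in ((c[0],c[1],.2),): print('crate',rel(q))
E
```

```text
[-50.33119728   0.78286524  55.30901824] [-0.80992008  1.10271936  6.52783589] 0.0227426538948078
[ 0.3975  -0.28425] [-126.6  140.6   53.4  -40.9] [0.151 0.137 0.154 0.138]
back/up (array([ 19.3,   0.3, -94.8]), None, np.float64(1.69))
crate (array([ 348.4, -414.7, -146.3]), None, np.float64(1.69))
```

>>> {"fn": "drive_tool", "kwargs": {"linear": [[0, 0, -25], [5, 0, -50], [30, 0, -90], [65, -20, -120], [65, -20, -120]], "turn": [0, 0, 0, 0, 0], "hand": [1, 1, 1, 1, 1]}}

```text
t: 40.9
ee_pos: [0.4531, 0.1946, 0.1776]
eef_rot: [-0.78, 3.037, 0.003]
force: [-0.1, 0.3, -0.4]
opening: 0.0222
```

```bash
python3 - <<'E'
from h import *
o=observe();print(o['ee_pos'],o['opening'],rel([.3788,-.2689,.15],-37))
E
```

```text
[0.45309317 0.19460271 0.17755677] 0.022247454453641246 (array([ 288.6, -370.3,   25.8]), np.float64(-24.2), np.float64(1.65))
```

>>> {"fn": "drive_tool", "kwargs": {"linear": [[29, -37, 3], [58, -74, 5], [87, -111, 8], [116, -148, 10], [145, -185, 13], [174, -222, 16], [203, -259, 18], [232, -296, 21], [261, -333, 24], [289, -370, 26]], "turn": [-3, -6, -9, -12, -15, -18, -21, -24, -24, -24], "hand": [1, 1, 1, 1, 1, 1, 1, 1, 1, 1]}}

```text
t: 41.9
ee_pos: [0.3888, -0.2036, 0.1488]
eef_rot: [1.395, -2.806, 0.001]
force: [0.5, 0.8, 0.3]
opening: 0.0226
```

>>> {"fn": "drive_tool", "kwargs": {"linear": [[0, 0, 0], [0, 0, 0]], "turn": [0, 0], "hand": [1, 1]}}

```text
t: 42.1
ee_pos: [0.3891, -0.202, 0.1489]
eef_rot: [1.397, -2.805, -0.001]
force: [0.1, -0.2, -0.0]
opening: 0.0225
```

```bash
python3 - <<'E'
from h import *
o=observe();print(o['ee_pos'],o['opening'],rel([.3788,-.2689,.03],-37))
cal=calibration('wrist');im=save('wrist','w9.png')
for d in find_in('crate','wrist')[:2]: print('crate',d['conf'],px2w('wrist',d['at'][0]*640,d['at'][1]*480,.02,cal).round(3))
E
```

```text
[ 0.38905754 -0.20198731  0.14885298] 0.022545468460542704 (array([ 58.8, -32.6, 119.1]), np.float64(-0.0), np.float64(2.92))
crate 0.78 [ 0.393 -0.3    0.02 ]
```

q7 is at its limit (2.92), so I'll use the half-turn equivalent.

>>> {"fn": "drive_tool", "kwargs": {"linear": [[0, 0, 0], [0, 0, 0], [0, 0, 0], [0, 0, 0], [0, 0, 0], [0, 0, 0], [0, 0, 0], [0, 0, 0], [0, 0, 0], [0, 0, 0]], "turn": [8.5, 17, 25.5, 34, 42.5, 51, 59.5, 68, 76.5, 85], "hand": [1, 1, 1, 1, 1, 1, 1, 1, 1, 1]}}

```text
t: 43.2
ee_pos: [0.3905, -0.1993, 0.149]
eef_rot: [-0.863, -3.015, 0.009]
force: [-1.1, 0.2, -0.7]
opening: 0.0226
```

>>> {"fn": "drive_tool", "kwargs": {"linear": [[0, 0, 0], [0, 0, 0], [0, 0, 0], [0, 0, 0], [0, 0, 0], [0, 0, 0], [0, 0, 0], [0, 0, 0], [0, 0, 0], [0, 0, 0]], "turn": [8.5, 17, 25.5, 34, 42.5, 51, 59.5, 68, 76.5, 85], "hand": [1, 1, 1, 1, 1, 1, 1, 1, 1, 1]}}

```text
t: 44.2
ee_pos: [0.3905, -0.1993, 0.1491]
eef_rot: [-2.677, -1.642, 0.012]
force: [0.7, 0.2, -0.4]
opening: 0.0225
```

```bash
python3 - <<'E'
from h import *
o=observe();print(o['ee_pos'],o['opening'],rel([.3788,-.2689,.03],-37))
E
```

```text
[ 0.39047005 -0.1992529   0.14905321] 0.022542077631421423 (array([-66.6,  21.7, 119.4]), np.float64(10.1), np.float64(-0.01))
```

>>> {"fn": "drive_tool", "kwargs": {"linear": [[-40, 12, 20], [-67, 22, 50], [-67, 22, 85], [-67, 22, 119], [-67, 22, 119], [-67, 22, 119], [-67, 22, 119], [-67, 22, 80], [-67, 22, 40], [-67, 22, 0]], "turn": [8, 10, 10, 10, 10, 10, 10, 10, 10, 10], "hand": [1, 1, 1, 1, 1, 0.5, 0.5, 0.5, 0.5, 0.5]}}

```text
t: 45.2
ee_pos: [0.3793, -0.2715, 0.1524]
eef_rot: [2.808, 1.404, -0.009]
force: [1.6, -0.7, 0.3]
opening: 0.0426
```

```bash
python3 - <<'E'
from h import *
o=observe();print(o['ee_pos'],o['opening'],o['force'],rel(m2w(-115,-71,180),119))
cal=calibration('wrist');im=save('wrist','w9.png')
for n in('crate','offcut_a'):
  for d in find_in(n,'wrist')[:2]: print(n,d['conf'],px2w('wrist',d['at'][0]*640,d['at'][1]*480,.02,cal).round(3))
im=save('top','t2.png')
for n in('crate','offcut_a'):
  for d in find_in(n,'top')[:2]: print(n,d['conf'],px2w('top',d['at'][0]*640,d['at'][1]*480,.02).round(3))
E
```

```text
[ 0.37932855 -0.27152926  0.15240208] 0.04260769748194454 [ 1.62969174 -0.74778252  0.30471906] (array([ 400. , -175.2,  -30. ]), np.float64(24.1), np.float64(0.03))
crate 0.71 [ 0.406 -0.28   0.02 ]
offcut_a 0.7 [ 0.375 -0.273  0.02 ]
offcut_a 0.24 [ 0.553 -0.397  0.02 ]
crate 0.69 [ 0.421 -0.259  0.02 ]
offcut_a 0.84 [0.554 0.197 0.02 ]
offcut_a 0.47 [ 0.383 -0.267  0.02 ]
```

>>> {"fn": "drive_tool", "kwargs": {"linear": [[40, -18, -10], [80, -35, -20], [120, -53, -30], [160, -70, -30], [200, -88, -30], [240, -105, -30], [280, -123, -30], [320, -140, -30], [360, -158, -30], [400, -175, -30]], "turn": [3, 6, 9, 12, 15, 18, 21, 24, 24, 24], "hand": [0.4, 0.4, 0.4, 0.4, 0.4, 0.4, 0.4, 0.4, 0.4, 0.4]}}

```text
t: 46.5
ee_pos: [0.4783, 0.1552, 0.1757]
eef_rot: [3.039, 0.789, -0.017]
force: [0.7, -1.0, 0.0]
opening: 0.0511
```

>>> {"fn": "drive_tool", "kwargs": {"linear": [[0, 0, 0], [0, 0, 0], [0, 0, 0]], "turn": [0, 0, 0], "hand": [0.4, 0.4, 0.4]}}

```text
t: 46.8
ee_pos: [0.4784, 0.1521, 0.176]
eef_rot: [3.039, 0.786, -0.016]
force: [0.1, -1.1, -0.4]
opening: 0.0511
```

```bash
python3 - <<'E'
from h import *
from off import offcuts
o=observe();print(w2m(o['ee_pos']),o['opening'],rel(m2w(-46,-72,54),119))
cal=calibration('wrist');im=save('wrist','w10.png')
for r in offcuts(im,cal): print(np.round(r[0],1),np.round(r[1],1),round(r[2],1))
for d in find_in('offcut_a','wrist')[:4]: print(d['conf'],w2m(px2w('wrist',d['at'][0]*640,d['at'][1]*480,.07,cal)).round(1))
E
```

```text
[-116.62898032  -71.88160612  176.03306199] 0.05111212385689029 (array([7.190e+01, 1.000e-01, 1.213e+02]), np.float64(0.0), np.float64(-1.37))
[-34.7 -73.9] [70.3 23.8] 1.5
0.68 [-34.3 -74.5  70. ]
```

>>> {"fn": "drive_tool", "kwargs": {"linear": [[35, 1, 10], [71, 2, 30], [71, 2, 75], [71, 2, 121], [71, 2, 121], [71, 2, 121], [71, 2, 121], [71, 2, 121], [71, 2, 121]], "turn": [0, 0, 0, 0, 0, 0, 0, 0, 0], "hand": [0.4, 0.4, 0.4, 0.4, 0.4, 1, 1, 1, 1]}}

```text
t: 47.8
ee_pos: [0.5431, 0.1864, 0.0582]
eef_rot: [3.04, 0.788, -0.005]
force: [-0.4, -0.9, 6.4]
opening: 0.0221
```

>>> {"fn": "drive_tool", "kwargs": {"linear": [[0, 0, -25], [-5, 0, -50], [-30, 0, -90], [-65, 0, -120], [-65, 0, -120]], "turn": [0, 0, 0, 0, 0], "hand": [1, 1, 1, 1, 1]}}

```text
t: 48.3
ee_pos: [0.4854, 0.1534, 0.1809]
eef_rot: [-3.041, -0.786, 0.002]
force: [1.1, 0.1, -0.6]
opening: 0.022
```

```bash
python3 - <<'E'
from h import *
o=observe();print(w2m(o['ee_pos']),o['opening'],rel([.413,-.297,.15],-37))
E
```

```text
[-109.93299733  -74.08567142  180.86039468] 0.021967001722095526 (array([-281.5,  359. ,   30.6]), np.float64(-24.0), np.float64(-1.36))
```

>>> {"fn": "drive_tool", "kwargs": {"linear": [[-28, 36, 3], [-56, 72, 6], [-84, 108, 9], [-112, 144, 12], [-140, 180, 15], [-168, 215, 18], [-196, 251, 21], [-224, 287, 24], [-253, 323, 27], [-282, 359, 30]], "turn": [-3, -6, -9, -12, -15, -18, -21, -24, -24, -24], "hand": [1, 1, 1, 1, 1, 1, 1, 1, 1, 1]}}

```text
t: 49.3
ee_pos: [0.4135, -0.2977, 0.1482]
eef_rot: [2.809, 1.405, -0.011]
force: [0.2, 1.0, -0.3]
opening: 0.0221
```

>>> {"fn": "drive_tool", "kwargs": {"linear": [[0, 0, 0], [0, 0, 0]], "turn": [0, 0], "hand": [1, 1]}}

```text
t: 49.5
ee_pos: [0.413, -0.2972, 0.148]
eef_rot: [2.812, 1.4, -0.013]
force: [0.5, 0.6, -0.0]
opening: 0.022
```

```bash
python3 - <<'E'
from h import *
o=observe();print(o['ee_pos'],o['opening'],rel([.413,-.297,.045],-37))
E
```

```text
[ 0.41300979 -0.29718564  0.14799978] 0.022026003510800318 (array([  0.9,   0.2, 103. ]), np.float64(-0.1), np.float64(0.08))
```

>>> {"fn": "drive_tool", "kwargs": {"linear": [[-3, 0, 40], [-3, 0, 80], [-3, 0, 103], [-3, 0, 103], [-3, 0, 103], [-3, 0, 103], [-3, 0, 103], [-3, 0, 60], [-3, 0, 10], [-3, 0, -20]], "turn": [0, 0, 0, 0, 0, 0, 0, 0, 0, 0], "hand": [1, 1, 1, 1, 0.5, 0.5, 0.5, 0.5, 0.5, 0.5]}}

```text
t: 50.5
ee_pos: [0.4131, -0.2998, 0.1724]
eef_rot: [2.806, 1.401, -0.007]
force: [1.2, -0.4, 0.7]
opening: 0.0424
```

```bash
python3 - <<'E'
from h import *
o=observe();print(o['ee_pos'],o['opening'],o['force'])
cal=calibration('wrist');save('wrist','w11.png')
for d in find_in('offcut_a','wrist')[:4]: print('off',d['conf'],px2w('wrist',d['at'][0]*640,d['at'][1]*480,.02,cal).round(3))
im=save('top','t3.png');cal=calibration('top')
for n in('offcut_a','strip','guide','hood_handle','prop_knob'):
  for d in find_in(n,'top')[:3]: print(n,round(d['conf'],2),np.round(np.array(d['at'])*[640,480]),px2w('top',d['at'][0]*640,d['at'][1]*480,.02,cal).round(3))
# strip & rail colour segmentation
hsv=cv2.cvtColor(im,cv2.COLOR_RGB2HSV); roi=np.zeros(im.shape[:2],np.uint8); roi[150:250,280:430]=1
r=((hsv[...,1]<35)&(hsv[...,2]>150)&(roi>0)).astype(np.uint8)
s=((hsv[...,2]>195)&(hsv[...,1]>60)&(roi>0)).astype(np.uint8)
for n,m in (('rail',r),('strip',s)):
  for c in cv2.findContours(m,cv2.RETR_EXTERNAL,cv2.CHAIN_APPROX_NONE)[0]:
    if cv2.contourArea(c)<60: continue
    print(n,cv2.contourArea(c),np.round(cv2.boxPoints(cv2.minAreaRect(c)),1).tolist())
E
```

```text
[ 0.4131304  -0.29975323  0.17241118] 0.0424462578772773 [ 1.15143624 -0.41638692  0.73794067]
off 0.8 [ 0.417 -0.293  0.02 ]
off 0.76 [ 0.378 -0.275  0.02 ]
off 0.68 [ 0.566 -0.404  0.02 ]
offcut_a 0.56 [423. 317.] [ 0.377 -0.276  0.02 ]
offcut_a 0.56 [426. 295.] [ 0.421 -0.282  0.02 ]
strip 0.87 [347. 220.] [ 0.572 -0.115  0.02 ]
strip 0.87 [170. 367.] [0.26  0.239 0.02 ]
strip 0.29 [339. 113.] [ 0.805 -0.092  0.02 ]
guide 0.72 [359. 185.] [ 0.649 -0.139  0.02 ]
hood_handle 0.63 [127. 181.] [0.642 0.352 0.02 ]
prop_knob 0.71 [223. 162.] [0.69  0.151 0.02 ]
prop_knob 0.42 [266.  95.] [0.84  0.065 0.02 ]
rail 566.0 [[359.8999938964844, 193.60000610351562], [361.5, 182.60000610351562], [421.79998779296875, 191.3000030517578], [420.29998779296875, 202.1999969482422]]
rail 536.5 [[288.20001220703125, 183.60000610351562], [289.70001220703125, 172.6999969482422], [346.5, 180.60000610351562], [345.0, 191.5]]
strip 212.0 [[364.0, 238.5], [429.0, 233.0], [429.6000061035156, 240.10000610351562], [364.6000061035156, 245.60000610351562]]
strip 910.5 [[299.79998779296875, 224.5], [300.1000061035156, 212.5], [395.29998779296875, 214.89999389648438], [395.0, 226.89999389648438]]
```

```bash
python3 - <<'E'
from h import *
cal=calibration('top'); g=lambda u,v,z:px2w('top',u,v,z,cal)
a,b=g(288.4,183.6,.03),g(420.3,202.2,.03); print('rail front if z=.03',a.round(4),b.round(4)); a,b=g(288.4,183.6,.0),g(420.3,202.2,.0); print('z=0',a.round(4),b.round(4)); d=a-b; print(np.degrees(np.arctan2(d[1],d[0])))
a,b=g(289.7,172.7,.03),g(421.8,191.3,.03); print('back',a.round(4),b.round(4))
print(rel([.5,-.115,.2],84.6))
E
```

```text
rail front if z=.03 [0.6448 0.0099 0.03  ] [ 0.6135 -0.2662  0.03  ]
z=0 [0.6513 0.0113 0.    ] [ 0.6192 -0.2714  0.    ]
83.52903965316996
back [0.6682 0.008  0.03  ] [ 0.6367 -0.2692  0.03  ]
(array([199.4, -38.7, -34.3]), np.float64(58.5), np.float64(0.07))
```

>>> {"fn": "drive_tool", "kwargs": {"linear": [[30, -6, -10], [60, -12, -20], [90, -18, -30], [120, -24, -34], [150, -29, -34], [180, -35, -34], [199, -39, -34], [199, -39, -34], [199, -39, -34]], "turn": [8, 16, 24, 32, 40, 48, 56, 59.5, 59.5], "hand": [0, 0, 0, 0, 0, 0, 0, 0, 0]}}

```text
t: 51.8
ee_pos: [0.4998, -0.1149, 0.1997]
eef_rot: [3.132, -0.172, -0.015]
force: [0.8, 0.1, -0.5]
opening: 0.0854
```

>>> {"fn": "drive_tool", "kwargs": {"linear": [[0, 0, 0], [0, 0, 0]], "turn": [0, 0], "hand": [0, 0]}}

```text
t: 52.0
ee_pos: [0.4997, -0.1164, 0.2005]
eef_rot: [3.132, -0.176, -0.012]
force: [-0.1, -0.2, -0.2]
opening: 0.0855
```

```bash
cat > sr.py <<'E'
from h import *
o=observe();print(o['ee_pos'].round(4),round(o['opening'],4),rel([.5,-.115,.2],83.5))
cal=calibration('top');im=save('top','t4.png')
hsv=cv2.cvtColor(im,cv2.COLOR_RGB2HSV); roi=np.zeros(im.shape[:2],np.uint8); roi[150:232,280:430]=1
m=((hsv[...,2]>195)&(hsv[...,1]>60)&(roi>0)).astype(np.uint8)
for c in cv2.findContours(m,cv2.RETR_EXTERNAL,cv2.CHAIN_APPROX_NONE)[0]:
    if cv2.contourArea(c)<100: continue
    w=np.array([px2w('top',*p[0],.02,cal)[:2] for p in c],np.float32); r=cv2.minAreaRect(w); print('top strip',np.round(r[0],4),np.round(r[1],4),round(r[2],1))
cal=calibration('wrist');save('wrist','w12.png')
for n,z in (('strip',.02),('guide',.03),('strip_end1',.01),('strip_end2',.01)):
    for d in find_in(n,'wrist')[:2]: print(n,round(d['conf'],2),px2w('wrist',d['at'][0]*640,d['at'][1]*480,z,cal).round(3))
E
python3 sr.py
```

```text
[ 0.4997 -0.1164  0.2005] 0.0855 (array([ 0.1, -1.5,  0.5]), np.float64(0.1), np.float64(-1.36))
top strip [ 0.5764 -0.0498] [0.0191 0.0502] 1.7
strip 0.91 [ 0.573 -0.12   0.02 ]
strip 0.69 [0.236 0.162 0.02 ]
guide 0.66 [ 0.641 -0.133  0.03 ]
guide 0.62 [ 0.408 -0.012  0.03 ]
strip_end1 0.79 [ 0.573 -0.118  0.01 ]
strip_end1 0.72 [0.226 0.171 0.01 ]
strip_end2 0.79 [ 0.573 -0.118  0.01 ]
strip_end2 0.72 [0.226 0.171 0.01 ]
```

```bash
cat > prof.py <<'E'
from h import *
import sys
f=sys.argv[1] if len(sys.argv)>1 else 'pics/w12.png'
cal=calibration('wrist'); im=cv2.imread(f)[:,:,::-1]; hsv=cv2.cvtColor(np.ascontiguousarray(im),cv2.COLOR_RGB2HSV)
print('cam',np.round(np.array(cal['world_from_camera'])[:3,3],3))
a=np.radians(-6.5); n=np.array([np.cos(a),np.sin(a)]); t=np.array([-n[1],n[0]]); G=np.array([.6292,-.1281])
for tt in (-85,-60,-40,40,60,85):
    row=''
    for s in range(-90,35,2):
        p=G+(n*s+t*tt)/1e3; u,v=w2px('wrist',[*p,.02],cal).astype(int)
        if not(0<=u<640 and 0<=v<480): row+='.'; continue
        h,S,V=hsv[v,u]; row+= 'R' if S<50 and V>110 else 'r' if S<60 else 'w' if V>185 and S<150 else 'd' if V<60 else '-'
    print(tt,row)
E
python3 prof.py
```

```text
cam [ 0.568 -0.123  0.343]
-85 -wwwwwwwwwwwwww-wwwwwwwwwwwww----------------rrRRRRRRRRRRRR----
-60 wwwwwwwwwww----wwwwwwwwwwww------------------rrRRRRRRRRRRRR----
-40 wwwwwww-------wwwwwwwwwwww-------------------rrRRRRRRRRRRRR----
40 ---------wwwwwwwwwwww------------------wwww--rrRRRRRRRRRRRR----
60 ----------wwwwwwwwww------------------wwww---RrRRRRRRRRRRRR----
85 -----------wwwwwwww-------------w---wwwww----RrRRRRRRRRRRRR----
```

>>> {"fn": "drive_tool", "kwargs": {"linear": [[10, 0, 45], [10, 0, 90], [10, 0, 135], [10, 0, 170], [10, 0, 190], [10, 0, 197], [10, 0, 201], [10, 0, 201]], "turn": [0, 0, 0, 0, 0, 0, 0, 0], "hand": [0, 0, 0, 0, 0, 0, 0, 0]}}

```text
t: 53.1
ee_pos: [0.5094, -0.1178, 0.0003]
eef_rot: [3.133, -0.175, -0.009]
force: [-0.0, 0.6, -0.2]
opening: 0.0854
```

```bash
cat > gs.py <<'E'
from h import *
a=np.radians(-6.5); n=np.array([np.cos(a),np.sin(a)]); t=np.array([-n[1],n[0]]); G=np.array([.6292,-.1281])+.002*n
o=observe(); d=(o['ee_pos'][:2]-G)*1e3; f=o['force']; print('s,t',(d@n).round(1),(d@t).round(1),'z',o['ee_pos'][2].round(4),'Fn',(f[:2]@n).round(1),(f[:2]@t).round(1),f[2].round(1),round(o['opening'],4))
E
python3 gs.py
```

```text
s,t -122.2 -3.3 z 0.0003 Fn -0.1 0.6 -0.2 0.0854
```

>>> {"fn": "drive_tool", "kwargs": {"linear": [[15, 0, 3], [30, 0, 3], [42, 0, 3], [50, 0, 3], [57, 0, 3], [64, 0, 3], [71, 0, 3], [77, 0, 3], [82, 0, 3], [86, 0, 3]], "turn": [0, 0, 0, 0, 0, 0, 0, 0, 0, 0], "hand": [0, 0, 0, 0, 0, 0, 0, 0, 0, 0]}}

```text
t: 54.1
ee_pos: [0.5944, -0.1272, -0.0039]
eef_rot: [3.133, -0.175, -0.011]
force: [-1.3, 0.1, 1.7]
opening: 0.0852
```

```bash
python3 gs.py
```

```text
s,t -36.6 -3.1 z -0.0039 Fn -1.3 -0.1 1.7 0.0852
```

>>> {"fn": "drive_tool", "kwargs": {"linear": [[2, 0, 0], [4, 0, 0], [6, 0, 0], [7, 0, 0], [7, 0, 0]], "turn": [0, 0, 0, 0, 0], "hand": [0, 0, 0, 0, 0]}}

```text
t: 54.6
ee_pos: [0.5942, -0.1275, -0.005]
eef_rot: [3.135, -0.177, -0.033]
force: [-12.9, 2.5, 9.0]
opening: 0.0851
```

```bash
python3 gs.py
```

```text
s,t -36.9 -3.3 z -0.005 Fn -13.1 1.0 9.0 0.0851
```

>>> {"fn": "drive_tool", "kwargs": {"linear": [[-10, 0, 0], [-40, 0, -5], [-80, 0, -40], [-90, 0, -90], [-90, 0, -140], [-90, 0, -190], [-90, 0, -205], [-90, 0, -205], [-90, 0, -205]], "turn": [0, 0, 0, 0, 0, 0, 0, 0, 0], "hand": [0, 0, 0, 0, 0, 0, 0, 0, 0]}}

```text
t: 55.5
ee_pos: [0.5133, -0.1168, 0.2016]
eef_rot: [3.133, -0.174, -0.009]
force: [-0.3, 0.3, -1.4]
opening: 0.0853
```

```bash
python3 gs.py; python3 - <<'E'
from h import *
save('wrist','w13.png'); save('top','t5.png')
cal=calibration('top')
for n in('strip','pedal_tread','treadle','hood_handle','prop_knob','jar_lid'):
  for d in find_in(n,'top')[:3]: print(n,round(d['conf'],2),np.round(np.array(d['at'])*[640,480]),px2w('top',d['at'][0]*640,d['at'][1]*480,.05 if 'tre' in n else .02,cal).round(3))
E
python3 prof.py pics/w13.png
```

```text
s,t -118.5 -1.9 z 0.2016 Fn -0.3 0.3 -1.4 0.0853
strip 0.96 [170. 368.] [0.258 0.24  0.02 ]
strip 0.84 [314. 194.] [ 0.627 -0.045  0.02 ]
strip 0.19 [316. 181.] [ 0.653 -0.048  0.02 ]
pedal_tread 0.64 [479. 232.] [ 0.552 -0.384  0.05 ]
treadle 0.8 [478. 234.] [ 0.546 -0.382  0.05 ]
treadle 0.53 [128. 182.] [0.635 0.34  0.05 ]
hood_handle 0.74 [481. 233.] [ 0.555 -0.395  0.02 ]
hood_handle 0.72 [126. 183.] [0.639 0.353 0.02 ]
hood_handle 0.5 [224. 159.] [0.695 0.148 0.02 ]
prop_knob 0.83 [223. 158.] [0.698 0.15  0.02 ]
jar_lid 0.63 [281. 304.] [0.395 0.016 0.02 ]
jar_lid 0.18 [318. 194.] [ 0.627 -0.052  0.02 ]
cam [ 0.581 -0.125  0.343]
-85 -wwwwwwwwwwwwww------------------wwwwwwwwwwwwwRRRRRRRRRRRR-----
-60 wwwwwwwwwww----------------------wwwwwwwwwwwwwRRRRRRRRRRRR-----
-40 wwwwwww--------------------------wwwwwwwwwwwwwRRRRRRRRRRRR-----
40 ---------------------------------wwwwwwwwwwww-RRRRRRRRRRRR-----
60 ---------------------------------wwwwwwwwwwww-RRRRRRRRRRRR-----
85 -------------------------------w-wwwwwwwwwwww-RRRRRRRRRRRR-----
```

```bash
python3 - <<'E'
from h import *
cal=calibration('top'); g=lambda u,v,z=.05:px2w('top',u,v,z,cal)[:2]
nr,fr=g(457.5,253.5),g(496,211.5); print('near',nr,'far',fr,np.linalg.norm(fr-nr),np.degrees(np.arctan2(*(fr-nr)[::-1])))
im=cv2.imread('pics/t5.png')[:,:,::-1]; hsv=cv2.cvtColor(np.ascontiguousarray(im),cv2.COLOR_RGB2HSV)
roi=np.zeros(im.shape[:2],bool); roi[185:280,430:530]=1
for nm,m in (('grey',(hsv[...,1]<70)&roi),('blue',(hsv[...,0]>100)&(hsv[...,0]<130)&(hsv[...,1]>120)&roi)):
    m=m.astype(np.uint8)
    if nm=='grey': m=cv2.morphologyEx(m,cv2.MORPH_CLOSE,np.ones((5,5)))
    for c in cv2.findContours(m,cv2.RETR_EXTERNAL,cv2.CHAIN_APPROX_NONE)[0]:
        if cv2.contourArea(c)<20: continue
        w=np.array([g(*p[0],.05) for p in c],np.float32); r=cv2.minAreaRect(w); print(nm,np.round(r[0],4),np.round(r[1],4),round(r[2],1))
cal=calibration('wrist'); im=cv2.imread('pics/w13.png')[:,:,::-1].copy(); hsv=cv2.cvtColor(im,cv2.COLOR_RGB2HSV)
a=np.radians(-6.5); n=np.array([np.cos(a),np.sin(a)]); t=np.array([-n[1],n[0]]); G=np.array([.6292,-.1281])
for tt in (-90,-50,50,90): print(tt,[tuple(int(x) for x in hsv[tuple(w2px('wrist',[*(G+(n*s+t*tt)/1e3),.02],cal).round().astype(int)[::-1])]) for s in np.arange(-6,5,1)])
E
```

```text
near [ 0.50607177 -0.33941345] far [ 0.59503141 -0.4186698 ] 0.1191443920010134 -41.69863208165147
grey [ 0.5528 -0.3862] [0.1068 0.1516] 52.2
blue [ 0.5723 -0.4567] [0.01   0.0254] 45.6
blue [ 0.6233 -0.3858] [0.0101 0.0315] 46.1
-90 [(18, 106, 234), (18, 107, 232), (18, 106, 232), (18, 105, 233), (18, 106, 233), (17, 107, 229), (15, 100, 188), (14, 55, 129), (15, 16, 126), (18, 15, 214), (18, 12, 221)]
-50 [(18, 105, 233), (17, 107, 229), (17, 108, 229), (17, 109, 229), (17, 109, 229), (17, 109, 227), (16, 104, 193), (15, 62, 139), (17, 18, 130), (14, 15, 216), (18, 12, 219)]
50 [(17, 107, 226), (17, 107, 227), (17, 107, 226), (17, 109, 224), (16, 111, 220), (16, 113, 219), (15, 111, 210), (15, 81, 161), (20, 14, 166), (18, 15, 203), (18, 14, 215)]
90 [(16, 112, 220), (16, 112, 220), (16, 110, 222), (17, 110, 223), (16, 112, 219), (16, 113, 217), (15, 112, 203), (15, 88, 156), (19, 14, 146), (16, 15, 191), (16, 16, 212)]
```

```bash
python3 - <<'E'
from h import *
print(rel([.5187,-.3604,.10]),observe()['ee_pos'])
E
```

```text
(array([ 33.8, 240.5, 102. ]), None, np.float64(-1.34)) [ 0.51280787 -0.11724129  0.20104062]
```

>>> {"fn": "drive_tool", "kwargs": {"linear": [[5, 40, 0], [10, 85, 0], [18, 130, 0], [25, 175, 0], [31, 215, 0], [34, 240, 20], [34, 240, 65], [34, 240, 102], [34, 240, 102], [34, 240, 102]], "turn": [0, 0, 0, 0, 0, 0, 0, 0, 0, 0], "hand": [1, 1, 1, 1, 1, 1, 1, 1, 1, 1]}}

```text
t: 56.9
ee_pos: [0.5195, -0.3599, 0.1006]
eef_rot: [3.132, -0.175, -0.013]
force: [1.4, 0.6, 0.1]
opening: -0.0001
```

```bash
python3 gs.py; python3 - <<'E'
from h import *
from off import *
# recheck strip, hood before pressing
o=observe(); print(o['ee_pos'],rel([.5187,-.3604,.053]))
save('scene','s8.png'); cal=calibration('scene')
for t in (1.03,1.1,1.2): print(t,w2px('scene',m2w(120-235*np.cos(t+.0128),0,95+235*np.sin(t+.0128)),cal).round())
for n in ('hood_handle','strip','prop_knob'): print(n,[(round(d['conf'],2),np.round(np.array(d['at'])*[640,480])) for d in find_in(n,'scene')[:2]])
E
```

```text
s,t -84.8 -242.8 z 0.1006 Fn 1.3 0.7 0.1 -0.0001
[ 0.51945696 -0.35992539  0.10062505] (array([-0.3,  0.3, 47.6]), None, np.float64(-0.79))
1.03 [469. 260.]
1.1 [469. 265.]
1.2 [468. 274.]
hood_handle [(0.95, array([449., 335.]))]
strip [(0.8, array([273., 260.])), (0.67, array([519., 260.]))]
prop_knob [(0.42, array([336., 324.]))]
```

>>> {"fn": "drive_tool", "kwargs": {"linear": [[0, 0, 25], [0, 0, 40], [0, 0, 48], [0, 0, 55], [0, 0, 62], [0, 0, 68], [0, 0, 73], [0, 0, 76], [0, 0, 78], [0, 0, 78]], "turn": [0, 0, 0, 0, 0, 0, 0, 0, 0, 0], "hand": [1, 1, 1, 1, 1, 1, 1, 1, 1, 1]}}

```text
t: 58.1
ee_pos: [0.5204, -0.3607, 0.0262]
eef_rot: [3.133, -0.175, -0.006]
force: [-3.4, 5.0, 18.9]
opening: -0.0002
```

>>> {"fn": "drive_tool", "kwargs": {"linear": [[0, 0, 2], [0, 0, 4], [0, 0, 6], [0, 0, 6]], "turn": [0, 0, 0, 0], "hand": [1, 1, 1, 1]}}

```text
t: 58.5
ee_pos: [0.5205, -0.3609, 0.0254]
eef_rot: [3.137, -0.176, -0.003]
force: [-12.0, 13.9, 51.3]
opening: -0.0
```

It's at the stop: z stayed at 25 to 26 mm while the force rose from 19 to 51 N. I'll release it and retreat.

>>> {"fn": "drive_tool", "kwargs": {"linear": [[0, 0, -10], [0, 0, -20], [0, 0, -35], [0, 0, -75], [0, 0, -120], [-30, -20, -165], [-60, -60, -180], [-60, -60, -180]], "turn": [0, 0, 0, 0, 0, 0, 0, 0], "hand": [1, 1, 1, 1, 1, 1, 1, 1]}}

```text
t: 59.3
ee_pos: [0.4666, -0.291, 0.199]
eef_rot: [3.135, -0.173, -0.005]
force: [1.5, -0.6, -0.8]
opening: 0.0003
```

```bash
python3 - <<'E'
from h import *
print(observe()['force'],observe()['ee_pos'])
a=save('scene','s9.png'); b=save('top','t6.png')
v=np.vstack([cv2.resize(a[130:400,130:540],(684,450)) ,np.hstack([cv2.resize(b[150:250,270:440],(255,150)),cv2.resize(b[240:370,360:530],(196,150)),cv2.resize(b[120:320,60:280],(165,150)),np.zeros((150,68,3),np.uint8)])])
cv2.imwrite('pics/final.png',v[:,:,::-1])
E
```

```text
[ 1.5250184  -0.61566225 -0.78324397] [ 0.46664245 -0.29100964  0.1989706 ]
```

View pics/final.png

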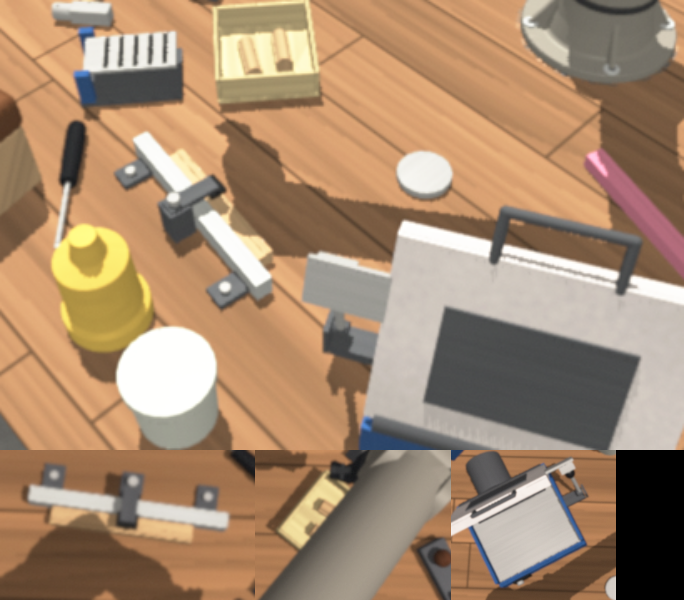

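The last view shows the bed clear, two offcuts in the crate, the strip along the rail, the pedal up and the hood on the rod. I'm handing in.

```bash
python3 -c "
from workcell import *
print(finish_job())"
```

```text
the job is handed in; nothing more can be done
None
```

The job is handed in at about 59 s of the 210 s allowed. `finish_job` gives no verdict, so the result rests on my own checks below.

| Step | What my checks showed |
|---|---|
| Hood and prop | The hood stopped at about 1.11 rad, resisting further lowering, and stayed put after I let go. |
| Offcuts | Only two were on the bed, and both lie in the crate. |
| Strip | A profile across four places along it showed no gap to the rail. |
| Pedal | The tread bottomed out at 25–26 mm height, about 27 mm below its up position, while the force rose from 19 to 51 N. It is up again. |
| Other things on the bench | They look where they were in the last picture. |

- **Prop rod:** the knob slipped out of the fingers six times. It held on the seventh try with a deeper grip and the jaws turned 20°. The rod's final push to its stop was by the closed fingers.
- **Position mismatch:** close up, the knob measured about 5 mm from where my fit of the machine's position put it.
- **Hood and strip at the end:** after the pedal I confirmed both only by eye in the last picture. The automatic finder misplaced the hood handle in the top and scene views, so I ignored those readings.
- **Force peak:** the 51 N was through the fingertips on the pedal, above the 40 N limit that applies to the arm and gripper body, but I believe only the fingers touched.

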